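# Stack the cartons away, then hold the hinge leaf in line for its pin

### The job

Two small cartons are piled in front of the hinge jamb, where the loose hinge leaf has to go: stack them squarely and gently, one at a time, onto the third carton of that size, which stands alone and stays put. Then take the loose steel hinge leaf by its upright rib, lower its knuckle into the gap between the jamb's two knuckles until all three holes line up, the leaf level and reaching out in front of the jamb. Finish while still holding it there in the air, steady and not leaning hard on the jamb, and leave everything else alone.

Things in the scene. Friction and masses are not known exactly. Their poses are not given: they have to be found in the camera images.
- upper_carton: Upper one of the two piled cartons: closed cardboard carton 56 x 56 x 65 mm high, 0.2 to 0.42 kg; origin at the centre of its underside, z up, x and y along its sides. It stands on the lower carton, a little askew.
- lower_carton: Lower one of the two piled cartons: closed cardboard carton 56 x 56 x 65 mm high, 0.2 to 0.42 kg; origin at the centre of its underside, z up, x and y along its sides. It stands on the bench about 80 mm in front of the jamb's bore axis.
- base_carton: The third carton, standing alone on the bench to the left or right: closed cardboard carton 56 x 56 x 65 mm high, 0.2 to 0.42 kg; origin at the centre of its underside, z up, x and y along its sides. The column grows on it; it stays where it is.
- jamb: Fixed hinge jamb: wooden block (60 deep in x, 130 along y, 60 mm high; from 20 to 80 mm behind the bore axis) with a steel leaf on top, 66 mm high, whose two knuckles stand out in front (-x, robot side). Brass pin started in the +y knuckle, ending 7 mm short of the gap, head out to y = 96 mm. Origin on the bench below the middle of the gap on the bore axis; z up, y along the bore.
- jamb_bore (a point): Point on the jamb's level bore axis in the middle of the gap, 72 mm above the bench; axes as jamb. The two knuckles: 28 mm outside diameter, 16 mm bore, each 30 mm long, with a gap of 42 mm between them (y from -21 to 21 mm).
- leaf: Loose steel hinge leaf, 0.25 to 0.5 kg, lying level. Plate 10 to 18 mm above its underside, 70 mm wide in y, x -55 to 40 mm, then a 34 mm wide neck to one knuckle at x = 75 mm; foot bar under the rear end. Centre of mass about under the rib. Origin at underside level, 75 mm behind the bore axis; z up, x towards the knuckle. In place its x points as the jamb's x.
- leaf_bore (a point): Middle of the bore of the leaf's knuckle (28 mm outside diameter, 34 mm long along y, 16 mm bore), 75 mm ahead of the leaf's origin, 14 mm above its underside; axes as leaf (y along the bore).
- leaf_rib (a point): Grip point on the leaf's upright rib (50 mm along x, 14 mm thick in y, 18 to 62 mm above the underside): mid-length, mid-thickness, 16 mm below its top, 65 mm behind and 32 mm above leaf_bore; axes as leaf (grip across y).
- wrench: Bystander, to be left alone: a steel wrench 160 mm long lying near the robot.
- elbow: Bystander, to be left alone: a brass block fitting 30 x 30 x 40 mm.
- grease_tin: Bystander, to be left alone: a round closed grey tin, 64 mm across, 60 mm high.
- coupling: Bystander, to be left alone: a dark steel ring 44 mm across, 30 mm high.
- screwdriver: Bystander, to be left alone: a screwdriver 200 mm long.
- packing_block: Bystander, to be left alone: a plywood block 60 x 40 x 30 mm.
There are look-alikes about, which are no part of the job. What is shaped like the jamb but orange is not meant. Leave any pink look-alike of the upper_carton alone.

How it is judged (in metres and radians):
On the way, in this order (a step that is already met when the one before it is completed fails the run):
1. one of the two piled cartons stands squarely on the third carton and is let go (((horizontal distance between upper_carton and base_carton below 0.008 m and height (world z) of upper_carton between 0.059 and 0.071 m and (angle between the x axis of upper_carton and the x axis of base_carton, either way round below 0.12 rad or angle between the x axis of upper_carton and the y axis of base_carton, either way round below 0.12 rad) and angle between upper_carton's own z axis and vertical below 0.08 rad and contact force between upper_carton and the fingers below 0.05 N and linear speed of upper_carton below 0.02 m/s) or (horizontal distance between lower_carton and base_carton below 0.008 m and height (world z) of lower_carton between 0.059 and 0.071 m and (angle between the x axis of lower_carton and the x axis of base_carton, either way round below 0.12 rad or angle between the x axis of lower_carton and the y axis of base_carton, either way round below 0.12 rad) and angle between lower_carton's own z axis and vertical below 0.08 rad and contact force between lower_carton and the fingers below 0.05 N and linear speed of lower_carton below 0.02 m/s)) and distance of base_carton from where it was at the start of the episode below 0.02 m and angle between base_carton's own z axis and vertical below 0.08 rad), for 0.2 s.
2. the other stands squarely on top, making a column of three, and is let go (((horizontal distance between upper_carton and base_carton below 0.008 m and height (world z) of upper_carton between 0.059 and 0.071 m and (angle between the x axis of upper_carton and the x axis of base_carton, either way round below 0.12 rad or angle between the x axis of upper_carton and the y axis of base_carton, either way round below 0.12 rad) and angle between each of upper_carton, lower_carton's own z axis and vertical below 0.08 rad and contact force between each of upper_carton, lower_carton and the fingers below 0.05 N and linear speed of each of upper_carton, lower_carton below 0.02 m/s and horizontal distance between lower_carton and upper_carton below 0.008 m and height (world z) of lower_carton between 0.124 and 0.136 m and (angle between the x axis of lower_carton and the x axis of upper_carton, either way round below 0.12 rad or angle between the x axis of lower_carton and the y axis of upper_carton, either way round below 0.12 rad)) or (horizontal distance between lower_carton and base_carton below 0.008 m and height (world z) of lower_carton between 0.059 and 0.071 m and (angle between the x axis of lower_carton and the x axis of base_carton, either way round below 0.12 rad or angle between the x axis of lower_carton and the y axis of base_carton, either way round below 0.12 rad) and angle between each of lower_carton, upper_carton's own z axis and vertical below 0.08 rad and contact force between each of lower_carton, upper_carton and the fingers below 0.05 N and linear speed of each of lower_carton, upper_carton below 0.02 m/s and horizontal distance between upper_carton and lower_carton below 0.008 m and height (world z) of upper_carton between 0.124 and 0.136 m and (angle between the x axis of upper_carton and the x axis of lower_carton, either way round below 0.12 rad or angle between the x axis of upper_carton and the y axis of lower_carton, either way round below 0.12 rad))) and distance of base_carton from where it was at the start of the episode below 0.02 m and angle between base_carton's own z axis and vertical below 0.08 rad), for 0.2 s.
At the end, for the whole second after the job is handed in: Untouched column of three, each carton within 8 mm and 0.12 rad (mod a quarter turn) of the one below, base moved under 20 mm; leaf in the gripper, bore within 3 mm of the jamb's axis (4 mm along it, 0.07 rad), level within 0.12 rad, still, under 8 N on the jamb, touching no carton (all of step 2 and x of leaf_bore in the frame of jamb_bore between -0.003 and 0.003 m and z of leaf_bore in the frame of jamb_bore between -0.003 and 0.003 m and y of leaf_bore in the frame of jamb_bore between -0.004 and 0.004 m and angle between the y axis of leaf and the y axis of jamb, either way round below 0.07 rad and angle between leaf's own z axis and vertical below 0.12 rad and x of leaf_rib in the frame of jamb below -0.05 m and contact force between leaf and the fingers above 3 N and contact force between leaf and jamb below 8 N and contact force between leaf and base_carton below 0.05 N and contact force between leaf and lower_carton below 0.05 N and contact force between leaf and upper_carton below 0.05 N and linear speed of leaf below 0.02 m/s and angular speed of leaf below 0.15 rad/s); the arm keeps its last pose, push and grip.
It fails at once if a bystander is shifted by more than 30 mm (distance of any of wrench, elbow, grease_tin, coupling, screwdriver, packing_block from where it was at the start of the episode above 0.03 m).
It fails at once if a carton is tipped over (angle between any of upper_carton, lower_carton, base_carton's own z axis and vertical above 0.6 rad).
It fails at once if a carton falls freely (let go more than about 10 mm above its support) ((linear speed of upper_carton above 0.45 m/s and contact force between upper_carton and the fingers below 0.05 N) or (linear speed of lower_carton above 0.45 m/s and contact force between lower_carton and the fingers below 0.05 N)).
It fails at once if a carton is slammed onto another (contact force between any of upper_carton, lower_carton and base_carton above 90 N or contact force between upper_carton and lower_carton above 90 N).
It also fails if it takes over 72 s, if anything falls off the work surface, if the arm or the gripper's body presses on something with over 40 N, if the wrist force passes 120 N, or if a joint passes its speed limit or range.

### The arm

A 6-joint arm with a two-finger parallel gripper is mounted at the origin on the work surface. World frame = base frame: x ahead of the robot, y to its left, z up, the work surface at z = 0. Lengths are in mm, angles in rad, forces in N, time in s.
With the tool pointing down it reaches from about 325 to 925 mm from the base axis. Payload 3.1 kg.
Tool frame: the origin (TCP) lies at the very end of the fingers, on their centre line; the grasp point (between the pads) lies 19 mm behind it; x points along the fingers, y is the direction in which the jaws open and shut, and the axes are right-handed (so a half turn about x gives the same grasp; the last joint's range is limited). The gripper opens to 85 mm and grips with 20 to 120 N. Pads are 22 mm wide; open, the fingers measure 114 mm over their backs; the gripper's body (76 mm by 85 mm) begins 54 mm behind the grasp point. The pads swing forward as they close: fully open they stand 13 mm farther back than shut.
Start: joints at [1.068, 0.217, 1.613, -0, 1.311, -0.112], TCP at [238.063, 577.897, 231.3] pointing down, gripper open.
Joint ranges: [-2.75, 2.75], [-0.78, 2.1], [0.31, 2.55], [-1.13, 4.27], [0.13, 2.63], [-2.58, 2.58]. Speed limits (rad/s): [2.79, 2.79, 3.14, 3.14, 3.14, 3.14].

### API

Orientations are given as a rotation vector (axis times angle).
In Python, from rig import monitor, viewer, workorder gives the robot as it stands.
- The arm moves only by the tool arm_command, never from a script. Its argument "steps" is a list of rows, each a list of 6 numbers: the shift along the tool's x, y, z in m, then the turn, a rotation vector about the tool's x, y, z in degrees. In form: [[dx, dy, dz, rx, ry, rz], ...]. A call has exactly 5 rows; each row is the pose to reach, as a shift and turn from the pose measured when the call began, along the tool's axes at that moment; what a row does not reach only later rows make up. A row lasts 1/8 s, in which the tool goes at most 62.5 mm and 10.7 degrees, less where a joint would pass 70% of its speed; a pose out of reach is approached as far as the arm can. A call with a gripper value outside its range is refused whole. "claw" is the finger opening in m, from 0 to 0.0854, set as the call begins (left out, the last holds). The fingers move at their own pace and stop on an object; "squeeze" is the grip in N (left out, the last holds). Time passes only in rows, so rows that repeat a pose let the fingers close, or fill a call up. It gives the time, the measured TCP pose, the force and the opening at its end, in the units of the state.
- monitor.observe(): the state, without advancing time (a new reading comes with each control period).
- viewer.capture(name): name is "scene" or "top"; returns the picture (384x512x3 uint8, red, green, blue); there is no depth.
- viewer.camera_info(name): a dict with "mtx" (3x3 intrinsics, pixels), "D" ([k1, k2, p1, p2, k3] as OpenCV has them; the pictures are not rectified), "world_from_camera" (4x4, takes a point from camera to world coordinates). Camera axes: x right, y down, z forward; pixel columns grow to the right and rows downward; lengths in mm; the calibration is good to about 2 mm. A picture is of the moment at which its call begins. camera_info takes no time and is no camera call.
- workorder.sign_off(): hands the job in, once; it reports no verdict.
Trained networks look in the newest picture that a camera, given by its name, has taken for a name from the list of things; names that differ only in an ending like _2 or _b are one class to them, and where a whole thing is asked for, a point or a joint stands for the part that bears it (a point fixed in the world has none). Each returns a list of dicts, best first, with "p" (0 to 1); they miss things now and then, are a little off and sometimes report something else, mostly with a low value. They report only what shows in the picture. A call takes as long as a camera call. They do not tell look-alikes from the thing itself.
- viewer.look_for(camera, query): "extent" ([left, top, width, height] in pixels, round what is visible of it).
- viewer.masks_of(camera, query): "pixels" (384x512 bool, what is visible of it) and "extent" ([left, top, width, height] in pixels, round what is visible of it).
The state is a dict: "time": time; "joint_positions": joint angles; "qd": joint speeds; "effort": joint torques, N m; "eef_pos": TCP position; "ee_rot": TCP orientation; "ft_force": force on the tool from outside, world axes, zero at the start; "ft_torque": the same for the moment, N m; "gripper_width": finger opening in mm.
Only numpy, scipy, OpenCV 4.12 (cv2) and the standard library are available. Lean on these libraries where they do the work, as an engineer would, in place of code of your own. Each camera call takes 0.05 s, during which the arm holds its last target.

## Working session

There is one attempt and no reset: what is moved stays moved. The work goes in short steps, Python scripts to look and compute and a tool call to move; the robot and the scene stay as the last step left them, time stands still between calls to the robot, and variables do not carry over. Pictures are saved under pics/ and viewed, and the job is handed in when it is done.

Besides the shell and the picture viewer there is one more tool, called by a JSON object that holds its "method" and its "body". arm_command: Moves the arm, as the interface text tells. Its arguments: {"type":"object","properties":{"steps":{"type":"array","items":{"type":"array","items":{"type":"number"}}},"claw":{"type":"number"},"squeeze":{"type":"number"}},"required":["steps"]}

```bash
ls; mkdir -p pics; python3 - <<'E'
from rig import monitor, viewer, workorder
import cv2, json
s=monitor.observe(); print(s)
for n in ("scene","top"):
    im=viewer.capture(n); cv2.imwrite(f"pics/{n}0.png",cv2.resize(im[:,:,::-1],(800,600),interpolation=cv2.INTER_CUBIC))
    cv2.imwrite(f"pics/raw_{n}0.png",im[:,:,::-1])
    print(viewer.camera_info(n))
E
```

```text
pics
{'time': 0.0, 'joint_positions': array([ 1.06779436e+00,  2.17771828e-01,  1.61492252e+00,  6.17077836e-06,
        1.31128289e+00, -1.12199820e-01]), 'qd': array([-0.00185594, -0.00130526, -0.00116829,  0.00053894, -0.00047481,
       -0.00055202]), 'effort': array([ 1.71175870e-04, -3.96841156e+01, -3.03857017e+01, -2.25403039e-05,
        9.32794501e-03,  1.22480722e-05]), 'eef_pos': array([237.66791014, 577.17561178, 229.96336369]), 'ee_rot': array([ 0.30482044,  1.54969561, -0.30840652]), 'ft_force': array([0.60693739, 0.40615476, 0.09422437]), 'ft_torque': array([-0.01465425,  0.00203983, -0.02512682]), 'gripper_width': 85.19968924780753}
{'mtx': array([[474.86689724,   0.        , 262.88153286],
       [  0.        , 474.86689724, 191.67232709],
       [  0.        ,   0.        ,   1.        ]]), 'D': array([-0.15895117,  0.        ,  0.        ,  0.        ,  0.        ]), 'world_from_camera': array([[-8.18928436e-01,  3.29653624e-01, -4.69770907e-01,
         1.05195887e+03],
       [ 5.73842230e-01,  4.81528496e-01, -6.62446528e-01,
         8.18619986e+02],
       [ 7.83017993e-03, -8.12070684e-01, -5.83506549e-01,
         8.16446423e+02],
       [ 0.00000000e+00,  0.00000000e+00,  0.00000000e+00,
         1.00000000e+00]])}
{'mtx': array([[464.73728018,   0.        , 261.82864968],
       [  0.        , 464.73728018, 197.56311806],
       [  0.        ,   0.        ,   1.        ]]), 'D': array([-0.10159761,  0.        ,  0.        ,  0.        ,  0.        ]), 'world_from_camera': array([[-8.23980408e-03, -9.87131980e-01,  1.59695212e-01,
         2.72350991e+02],
       [-9.99930527e-01,  9.47991492e-03,  7.00519149e-03,
         1.25288300e+01],
       [-8.42894556e-03, -1.59626396e-01, -9.87141513e-01,
         1.30249804e+03],
       [ 0.00000000e+00,  0.00000000e+00,  0.00000000e+00,
         1.00000000e+00]])}
```

View pics/top0.png

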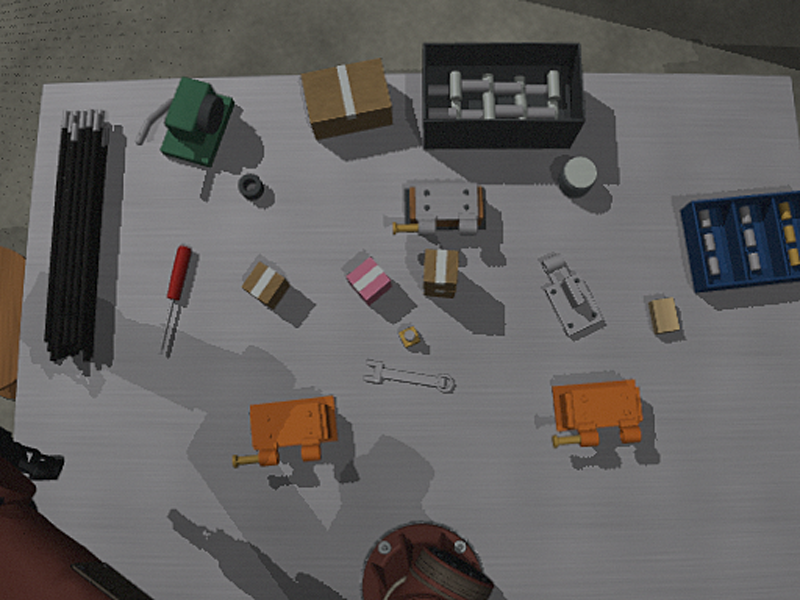

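View pics/scene0.png

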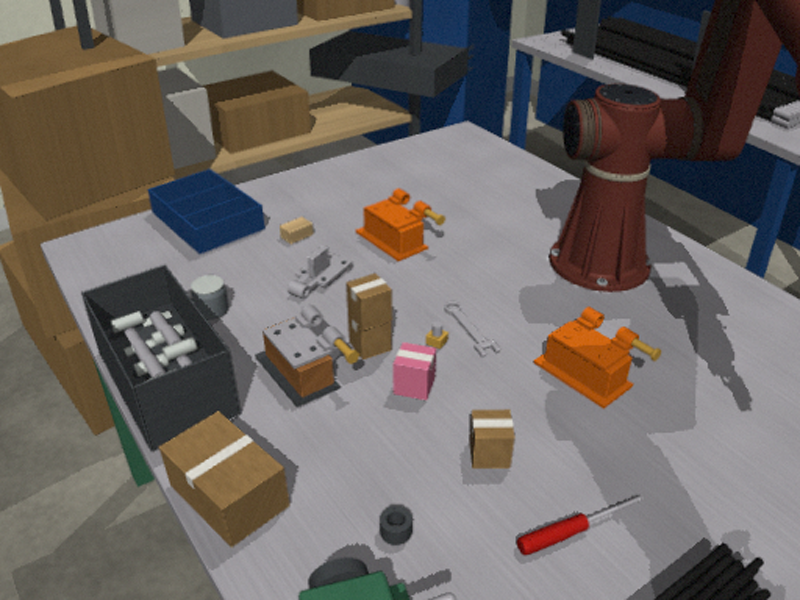

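The top view shows these candidates, with pixels in the 800x600 view:
- **Piled cartons:** the brown pair at (441,273).
- **Lone brown carton:** (266,284). This is the base.
- **Pink look-alike:** (369,280). Leave it.
- **Jamb:** the wooden, steel-topped one at (445,207).
- **Orange look-alikes:** (292,430) and (597,412). Leave them.
- **Leaf:** (571,297).

```bash
cat > h.py <<'E'
import numpy as np, cv2
from rig import viewer
CI={n:viewer.camera_info(n) for n in ("scene","top")}
def proj(n,P):
    c=CI[n]; W=np.linalg.inv(c["world_from_camera"])
    r=cv2.Rodrigues(W[:3,:3])[0]
    return cv2.projectPoints(np.asarray(P,float).reshape(-1,3),r,W[:3,3],c["mtx"],c["D"])[0][:,0]
def ray(n,uv,z):
    c=CI[n]; p=cv2.undistortPoints(np.asarray(uv,float).reshape(-1,1,2),c["mtx"],c["D"])[:,0]
    T=c["world_from_camera"]; d=np.c_[p,np.ones(len(p))]@T[:3,:3].T; o=T[:3,3]
    return o+d*((z-o[2])/d[:,2])[:,None]
E
python3 - <<'E'
from rig import viewer
import cv2, numpy as np, h
ims={n:cv2.imread(f"pics/raw_{n}0.png") for n in ("scene","top")}
out={}
for n in ("scene","top"):
    v=ims[n].copy()
    for q in ("upper_carton","lower_carton","base_carton","jamb","leaf"):
        for i,m in enumerate(viewer.masks_of(n,q)):
            print(n,q,i,round(m["p"],2),m["extent"],m["pixels"].sum())
            out[f"{n}__{q}__{i}"]=m["pixels"]
np.savez("m0.npz",**out)
a=ims["top"][100:230,140:400]; cv2.imwrite("pics/crop_top.png",cv2.resize(a,(780,390),interpolation=cv2.INTER_CUBIC))
a=ims["scene"][145:310,150:350]; cv2.imwrite("pics/crop_sc.png",cv2.resize(a,(720,594),interpolation=cv2.INTER_CUBIC))
E
```

```text
scene upper_carton 0 0.93 [251.0, 215.3, 28.6, 39.8] 828
scene upper_carton 1 0.83 [219.4, 174.2, 32.8, 36.4] 848
scene lower_carton 0 0.95 [222.3, 202.3, 30.7, 26.7] 516
scene base_carton 0 0.68 [297.3, 264.0, 30.6, 35.7] 994
scene base_carton 1 0.38 [184.0, 155.8, 41.2, 32.3] 685
scene jamb 0 0.94 [161.5, 192.7, 64.9, 68.7] 2281
scene jamb 1 0.78 [342.5, 196.0, 80.1, 68.3] 2580
scene jamb 2 0.73 [228.1, 119.6, 56.3, 50.4] 1476
scene leaf 0 0.58 [184.8, 155.3, 41.4, 34.9] 699
top upper_carton 0 0.83 [221.3, 169.9, 26.8, 23.3] 486
top lower_carton 0 0.39 [267.7, 186.2, 17.5, 6.4] 79
top base_carton 0 0.57 [151.2, 168.0, 36.4, 29.5] 544
top base_carton 1 0.56 [344.4, 162.6, 39.9, 52.7] 1057
top jamb 0 0.81 [249.0, 117.8, 63.0, 33.1] 1654
top jamb 1 0.61 [149.3, 252.4, 63.9, 47.4] 1970
top leaf 0 0.59 [344.9, 165.3, 39.6, 47.9] 1103
```

View pics/crop_top.png

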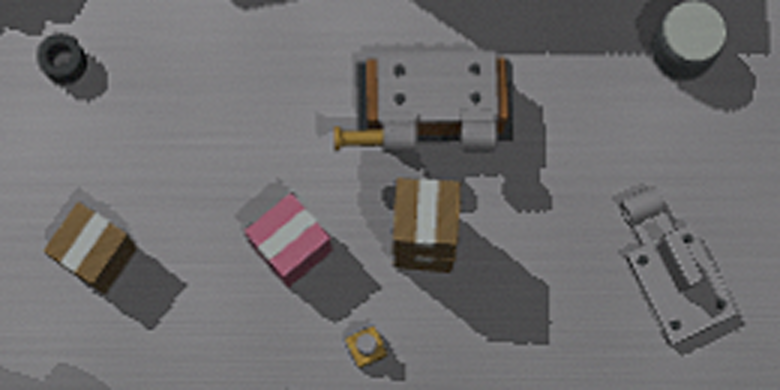

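View pics/crop_sc.png

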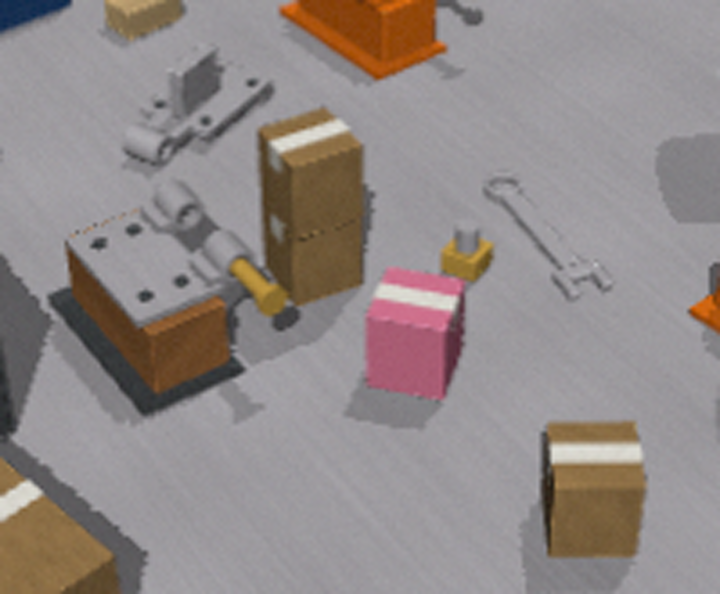

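```bash
cat >> h.py <<'E'
S=6
def boxpts(x,y,yaw,z0,z1,a=28,b=28):
    c,s=np.cos(yaw),np.sin(yaw)
    return np.array([[x+c*i*a-s*j*b,y+s*i*a+c*j*b,z] for i in(-1,1) for j in(-1,1) for z in(z0,z1)])
def hullmask(n,P,roi):
    x0,y0,w,hh=roi
    p=(proj(n,P)-[x0,y0]+0.5)*S
    m=np.zeros((hh*S,w*S),np.uint8)
    cv2.fillConvexPoly(m,cv2.convexHull((p*16).astype(np.int32).reshape(-1,1,2)),1,shift=4)
    return m
def carton_mask(im,roi,close=9):
    x0,y0,w,hh=roi
    c=im[y0:y0+hh,x0:x0+w]; c=cv2.resize(c,None,fx=S,fy=S,interpolation=cv2.INTER_CUBIC)
    f=c.astype(int); b,g,r=f[...,0],f[...,1],f[...,2]
    br=((r-b)>0.22*np.maximum(r,1)+2)
    wh=(f.min(2)>165)
    m=(br|wh).astype(np.uint8)
    m=cv2.morphologyEx(m,cv2.MORPH_OPEN,np.ones((5,5)))
    m=cv2.morphologyEx(m,cv2.MORPH_CLOSE,np.ones((close,close)))
    n,l,st,_=cv2.connectedComponentsWithStats(m)
    k=1+np.argmax(st[1:,4]); return (l==k).astype(np.uint8),c
E
cat > fitc.py <<'E'
import sys,h,cv2,numpy as np
from scipy.optimize import minimize
def fit(tag,rois,ims,z,x0,nbox=1):
    M={}
    for n in rois:
        m,c=h.carton_mask(ims[n],rois[n])
        if nbox==1:
            hu=cv2.convexHull(cv2.findNonZero(m)); cv2.fillConvexPoly(m,hu,1)
        else:
            cs,_=cv2.findContours(m,cv2.RETR_EXTERNAL,cv2.CHAIN_APPROX_NONE); cv2.drawContours(m,cs,-1,1,-1)
        M[n]=(m,c)
    def model(p,n):
        mm=0
        for k in range(nbox):
            mm=mm|h.hullmask(n,h.boxpts(*p[3*k:3*k+2],p[3*k+2]/50,z[k],z[k]+65),rois[n])
        return mm
    def cost(p): return sum((model(p,n)!=M[n][0]).sum()/36 for n in rois)
    best=None
    for y0 in ((0,.4,-.4,.75) if nbox==1 else (0,.1)):
        x=np.array(x0,float); x[2::3]+=y0*50
        r=minimize(cost,x,method="Nelder-Mead",options=dict(initial_simplex=np.vstack([x]+[x+8*e for e in np.eye(len(x))]),xatol=.05,fatol=.3,maxiter=600))
        r=minimize(cost,r.x,method="Nelder-Mead",options=dict(initial_simplex=np.vstack([r.x]+[r.x-4*e for e in np.eye(len(x))]),xatol=.05,fatol=.3,maxiter=600))
        if best is None or r.fun<best.fun: best=r
    p=best.x.copy(); print(tag,"cost",best.fun,{n:round(float((model(p,n)!=M[n][0]).sum()/36),1) for n in rois},
      [ (round(p[3*k],1),round(p[3*k+1],1),round(((p[3*k+2]/50+np.pi/4)%(np.pi/2))-np.pi/4,3)) for k in range(nbox)])
    vs=[]
    for n in rois:
        v=M[n][1].copy()
        cs,_=cv2.findContours(M[n][0],cv2.RETR_EXTERNAL,cv2.CHAIN_APPROX_NONE); cv2.drawContours(v,cs,-1,(255,0,0),1)
        cs,_=cv2.findContours(model(p,n),cv2.RETR_EXTERNAL,cv2.CHAIN_APPROX_NONE); cv2.drawContours(v,cs,-1,(0,255,0),1)
        vs.append(cv2.copyMakeBorder(v,0,max(0,420-v.shape[0]),0,4,cv2.BORDER_CONSTANT)[:420])
    cv2.imwrite(f"pics/fit_{tag}.png",np.hstack(vs)); return p
if __name__=="__main__":
    ims={n:cv2.imread(f"pics/raw_{n}0.png") for n in ("scene","top")}
    b=h.ray("top",[[169,180]],65)[0]; u=h.ray("top",[[282,170]],130)[0]; print(b,u)
    fit("base0",{"scene":(288,255,50,55),"top":(145,158,50,45)},ims,[0],[b[0],b[1],0])
    fit("pile0",{"scene":(212,168,48,68),"top":(262,152,40,45)},ims,[65,0],[u[0],u[1],0,u[0],u[1],0],2)
E
python3 fitc.py
```

```text
[523.55704229 274.36542614  65.        ] [533.59456609 -31.80627944 130.        ]
base0 cost 316.72222222222223 {'scene': 28.9, 'top': 287.8} [(np.float64(522.1), np.float64(275.5), np.float64(-0.618))]
pile0 cost 379.1388888888889 {'scene': 183.8, 'top': 195.3} [(np.float64(533.2), np.float64(-31.8), np.float64(-0.089)), (np.float64(533.4), np.float64(-35.0), np.float64(-0.201))]
```

```bash
cd pics; python3 -c "
import cv2,numpy as np
a=cv2.imread('fit_base0.png');b=cv2.imread('fit_pile0.png');w=max(a.shape[1],b.shape[1])
p=lambda i:cv2.copyMakeBorder(i,0,0,0,w-i.shape[1],0)
v=np.vstack([p(a),p(b)]);cv2.imwrite('fits.png',cv2.resize(v,None,fx=.7,fy=.7))"
```

```text
(no output)
```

View pics/fits.png

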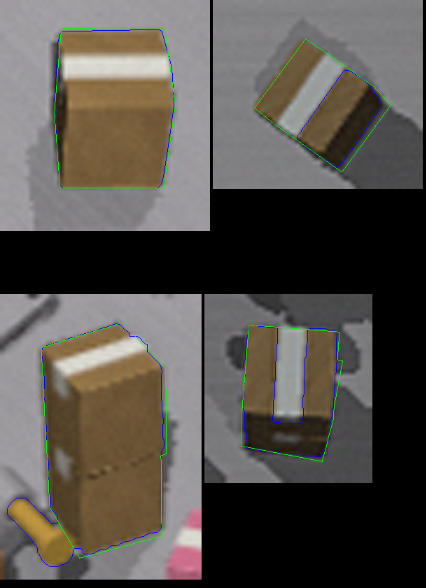

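```bash
python3 - <<'E'
import cv2
t=cv2.imread("pics/raw_top0.png");s=cv2.imread("pics/raw_scene0.png")
print(t[175:180,166:176].max(2)); print("tape top base",t[172:186:2,164:174].min(2)); print("tape pile",t[160:182:4,276:290].min(2)); print("table",t[165,150:158].min(2) if 0 else t[160,146:160].min(1))
print(s[280,294:306]); print(t[190:194:1,270:290:3].tolist()); print("pin",s[226:232:2,232:240].tolist())
E
```

```text
[[106 106 133 163 158 156 156 159 160 137]
 [107 124 165 160 157 156 159 156 127 108]
 [108 144 162 158 158 158 164 150 114 102]
 [133 160 157 156 156 161 154 122  99 104]
 [163 159 158 155 161 157 134 101 103 107]]
tape top base [[ 60  59  59  58  55  55 102 157 155 149]
 [ 60  58  56  53  77 138 155 153 151 155]
 [ 60  55  58 102 156 154 152 151 154 148]
 [ 55  61 119 155 152 152 151 154 150 101]
 [ 72 139 154 153 151 150 154 149  77  50]
 [155 153 154 152 155 155 123  51  54  58]
 [154 151 155 155 150  80  43  49  51  56]]
tape pile [[ 63  59  53  90 150 158 158 156 158 149  89  57  65  62]
 [ 61  60  50 117 153 153 151 153 153 132  73  50  59  60]
 [ 58  56  44 143 155 153 152 153 156 111  59  53  56  60]
 [ 60  58  40 141 157 152 153 155 159 101  48  53  57  60]
 [ 58  51  65 146 154 155 150 154 143  86  53  57  56  54]
 [ 47  39  97 162 168 144 157 167 156  99  58  61  60  63]]
table [130 132 132 130 132 131 129 129 131 129 131 130 131 131]
[[159 153 156]
 [156 152 155]
 [156 151 152]
 [159 157 159]
 [161 157 160]
 [158 154 156]
 [ 78  79  85]
 [ 29  39  53]
 [ 21  33  46]
 [ 2
[... 159 characters left out ...]
22], [131, 128, 128], [73, 71, 72], [77, 73, 73], [82, 80, 80], [81, 79, 79], [84, 80, 81]], [[122, 121, 122], [126, 123, 123], [96, 93, 94], [78, 76, 77], [78, 75, 75], [78, 78, 76], [79, 76, 77]], [[124, 122, 123], [125, 121, 124], [131, 128, 130], [76, 74, 74], [76, 75, 77], [75, 74, 77], [74, 74, 73]]]
pin [[[51, 82, 105], [55, 87, 110], [52, 82, 104], [48, 80, 101], [55, 85, 104], [54, 86, 107], [56, 84, 109], [53, 84, 107]], [[52, 82, 102], [52, 82, 108], [51, 83, 107], [55, 85, 109], [69, 101, 122], [84, 106, 122], [111, 114, 119], [124, 122, 128]], [[103, 102, 106], [129, 127, 131], [128, 124, 129], [132, 129, 131], [131, 129, 130], [132, 127, 131], [130, 126, 127], [129, 126, 129]]]
```

```bash
python3 - <<'E'
s=open("h.py").read()
s=s.replace("br=((r-b)>0.22*np.maximum(r,1)+2)","br=(((r-b)>0.22*np.maximum(r,1)+2)|(f.max(2)<55))&~((b<0.38*r)&(r>110))")
s=s.replace("wh=(f.min(2)>165)","wh=(f.min(2)>(141 if WT else 178))").replace("def carton_mask(im,roi,close=9)","def carton_mask(im,roi,WT,close=9)")
open("h.py","w").write(s)
s=open("fitc.py").read().replace("h.carton_mask(ims[n],rois[n])","h.carton_mask(ims[n],rois[n],n=='top')")
open("fitc.py","w").write(s)
E
python3 fitc.py; cd pics; cat > ../mont.py <<'E'
import cv2,numpy as np,sys
I=[cv2.imread(f) for f in sys.argv[2:]];w=max(a.shape[1] for a in I)
v=np.vstack([cv2.copyMakeBorder(i,0,0,0,w-i.shape[1],0) for i in I]);k=min(1,790/w,595/v.shape[0]);cv2.imwrite(sys.argv[1],cv2.resize(v,None,fx=k,fy=k))
E
python3 ../mont.py fits2.png fit_base0.png fit_pile0.png
```

```text
[523.55704229 274.36542614  65.        ] [533.59456609 -31.80627944 130.        ]
base0 cost 72.77777777777777 {'scene': 36.9, 'top': 35.8} [(np.float64(522.9), np.float64(276.7), np.float64(-0.614))]
pile0 cost 112.05555555555554 {'scene': 65.3, 'top': 46.8} [(np.float64(533.5), np.float64(-32.0), np.float64(-0.09)), (np.float64(533.1), np.float64(-35.5), np.float64(-0.2))]
```

View pics/fits2.png

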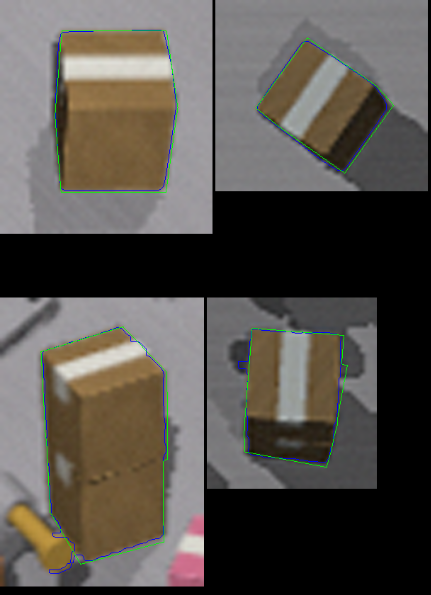

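```bash
cat > rel.py <<'E'
import sys,numpy as np
from rig import monitor
from scipy.spatial.transform import Rotation as R
def Rt(phi):
    c,s=np.cos(phi),np.sin(phi); return np.array([[0,c,s],[0,s,-c],[-1,0,0]],float)
def state():
    o=monitor.observe(); r=R.from_rotvec(o["ee_rot"]).as_matrix(); return o,r
def rel(x,y,z,phi):
    o,r=state(); d=r.T@(np.array([x,y,z])-o["eef_pos"])
    t=R.from_matrix(r.T@Rt(phi)).as_rotvec(degrees=True)
    phi0=np.arctan2(r[1,1],r[0,1])
    print("t",round(o["time"],2),"pos",o["eef_pos"].round(1),"phi",round(phi0,3),"tilt",np.degrees(np.arccos(-r[2,0])).round(2),"F",o["ft_force"].round(1),"w",round(o["gripper_width"],1),"q",o["joint_positions"].round(2))
    print("shift mm",d.round(1),"turn deg",t.round(2),"| rows",max(np.linalg.norm(d)/62.5,np.linalg.norm(t)/10.7).round(2))
    return d,t
if __name__=="__main__": rel(*map(float,sys.argv[1:5]))
E
for p in 1.481 -1.661; do python3 rel.py 533.5 -32 220 $p; done
```

```text
t 0.6 pos [238.1 577.9 231.3] phi 1.18 tilt 0.0 F [ 0.3 -0.4  1. ] w 85.0 q [ 1.07  0.22  1.61 -0.    1.31 -0.11]
shift mm [  11.3 -451.4  505.5] turn deg [-17.25   0.    -0.  ] | rows 10.84
t 0.6 pos [238.1 577.9 231.3] phi 1.18 tilt 0.0 F [ 0.3 -0.4  1. ] w 85.0 q [ 1.07  0.22  1.61 -0.    1.31 -0.11]
shift mm [  11.3 -451.4  505.5] turn deg [162.78  -0.    -0.  ] | rows 15.21
```

{"method": "arm_command", "body": {"steps": [[0.002, -0.04, 0.045, -1.5, 0, 0], [0.004, -0.08, 0.09, -3, 0, 0], [0.006, -0.12, 0.135, -4.5, 0, 0], [0.006, -0.16, 0.18, -6, 0, 0], [0.006, -0.2, 0.225, -8, 0, 0]], "claw": 0.0854, "squeeze": 30}}

```text
time: 1.23
eef_pos: [370.6, 305.6, 225.6]
ee_rot: [0.196, 1.561, -0.195]
ft_force: [1.0, 0.0, 0.4]
gripper_width: 85.4
```

```bash
python3 rel.py 533.5 -32 220 1.481
```

```text
t 1.23 pos [370.6 305.6 225.6] phi 1.321 tilt 0.07 F [1.  0.  0.4] w 85.4 q [ 0.54 -0.09  1.95 -0.    1.28 -0.78]
shift mm [   5.7 -286.9  241.2] turn deg [-9.16  0.06 -0.04] | rows 6.0
```

{"method": "arm_command", "body": {"steps": [[0.002, -0.057, 0.048, -2, 0, 0], [0.003, -0.115, 0.096, -4, 0, 0], [0.005, -0.172, 0.145, -6, 0, 0], [0.0055, -0.215, 0.18, -7.5, 0, 0], [0.0057, -0.25, 0.21, -8.5, 0, 0]]}}

```text
time: 1.85
eef_pos: [506.2, 23.8, 220.6]
ee_rot: [0.08, 1.567, -0.079]
ft_force: [1.4, -0.1, 0.1]
gripper_width: 85.2
```

```bash
python3 rel.py 533.5 -32 160 1.481
```

```text
t 1.85 pos [506.2  23.8 220.6] phi 1.47 tilt 0.15 F [ 1.4 -0.1  0.1] w 85.2 q [-0.09 -0.03  1.9   0.    1.27 -1.56]
shift mm [ 60.6 -52.8  32.6] turn deg [-0.64  0.14 -0.06] | rows 1.39
```

{"method": "arm_command", "body": {"steps": [[0.015, -0.03, 0.018, -0.6, 0.1, 0], [0.03, -0.0528, 0.0326, -0.6, 0.1, 0], [0.045, -0.0528, 0.0326, -0.6, 0.1, 0], [0.06, -0.0528, 0.0326, -0.6, 0.1, 0], [0.06, -0.0528, 0.0326, -0.6, 0.1, 0]]}}

```text
time: 2.48
eef_pos: [531.6, -30.6, 158.7]
ee_rot: [0.071, 1.573, -0.069]
ft_force: [0.8, 0.4, -0.7]
gripper_width: 85.7
```

```bash
python3 rel.py 533.5 -32 84 1.481; python3 - <<'E'
from rig import viewer
import cv2
im=viewer.capture("scene")[:,:,::-1]; cv2.imwrite("pics/s1.png",cv2.resize(im[60:310,130:400],(756,700*0+595),interpolation=cv2.INTER_CUBIC))
E
```

```text
t 2.48 pos [531.6 -30.6 158.7] phi 1.482 tilt 0.22 F [ 0.8  0.4 -0.7] w 85.7 q [-0.19  0.1   1.89  0.    1.15 -1.67]
shift mm [74.7 -1.3  2.3] turn deg [ 0.04 -0.19 -0.1 ] | rows 1.2
```

View pics/s1.png

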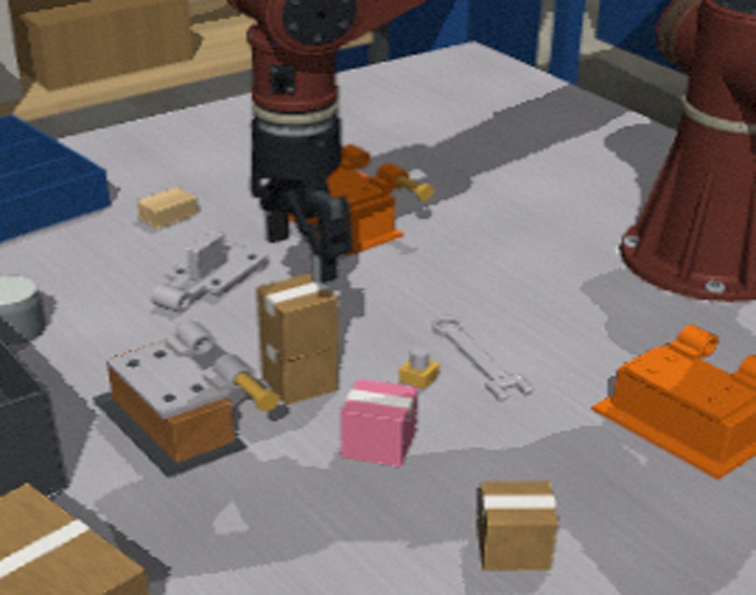

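The open fingers straddle the upper carton, with tape at about (295,293), so I go down.

{"method": "arm_command", "body": {"steps": [[0.02, -0.0013, 0.002, 0, 0, 0], [0.04, -0.0013, 0.002, 0, 0, 0], [0.058, -0.0013, 0.002, 0, 0, 0], [0.0745, -0.0013, 0.002, 0, 0, 0], [0.0745, -0.0013, 0.002, 0, 0, 0]]}}

```text
time: 3.15
eef_pos: [532.9, -31.7, 83.7]
ee_rot: [0.071, 1.574, -0.068]
ft_force: [0.0, -0.4, -0.0]
gripper_width: 85.2
```

```bash
python3 rel.py 533.5 -32 84 1.481
```

```text
t 3.15 pos [532.9 -31.7  83.7] phi 1.482 tilt 0.28 F [ 0.  -0.4 -0. ] w 85.2 q [-0.19  0.21  1.93  0.    1.01 -1.67]
shift mm [-0.3 -0.2  0.6] turn deg [ 0.06 -0.26 -0.1 ] | rows 0.03
```

{"method": "arm_command", "body": {"steps": [[0, 0, 0, 0, 0, 0], [0, 0, 0, 0, 0, 0], [0, 0, 0, 0, 0, 0], [0, 0, 0, 0, 0, 0], [0, 0, 0, 0, 0, 0]], "claw": 0.045, "squeeze": 30}}

```text
time: 3.78
eef_pos: [533.9, -31.9, 84.6]
ee_rot: [0.071, 1.572, -0.068]
ft_force: [0.3, -1.1, 2.9]
gripper_width: 56.3
```

```bash
python3 rel.py 533.5 -32 84 1.481
```

```text
t 3.77 pos [533.9 -31.9  84.6] phi 1.482 tilt 0.17 F [ 0.3 -1.1  2.9] w 56.3 q [-0.19  0.21  1.93  0.    1.01 -1.67]
shift mm [ 0.6 -0.1 -0.4] turn deg [ 0.05 -0.14 -0.09] | rows 0.02
```

{"method": "arm_command", "body": {"steps": [[-0.01, 0, 0, 0, 0, 0], [-0.025, 0, 0, 0, 0, 0], [-0.045, 0, 0, 0, 0, 0], [-0.065, 0, 0, 0, 0, 0], [-0.085, 0, 0, 0, 0, 0]], "squeeze": 35}}

```text
time: 4.4
eef_pos: [533.6, -31.8, 170.5]
ee_rot: [0.071, 1.573, -0.068]
ft_force: [0.2, -0.2, -3.0]
gripper_width: 55.9
```

```bash
python3 rel.py 522.9 276.7 165 0.957
```

```text
t 4.4 pos [533.6 -31.8 170.5] phi 1.482 tilt 0.21 F [ 0.2 -0.2 -3. ] w 55.9 q [-0.19  0.09  1.88  0.    1.18 -1.67]
shift mm [  6.2 306.3 -37.9] turn deg [30.08 -0.21 -0.06] | rows 4.94
```

{"method": "arm_command", "body": {"steps": [[0, 0.02, -0.002, 2, 0, 0], [0, 0.06, -0.007, 6, 0, 0], [0, 0.105, -0.013, 10, 0, 0], [0, 0.15, -0.018, 14, 0, 0], [0, 0.195, -0.024, 19, 0, 0]]}}

```text
time: 5.03
eef_pos: [526.4, 166.0, 171.4]
ee_rot: [0.333, 1.549, -0.331]
ft_force: [1.0, -1.1, -2.4]
gripper_width: 56.0
```

```bash
python3 rel.py 522.9 276.7 165 0.957
```

```text
t 5.03 pos [526.4 166.  171.4] phi 1.148 tilt 0.22 F [ 1.  -1.1 -2.4] w 56.0 q [ 0.18  0.12  1.84  0.    1.18 -0.97]
shift mm [  6.7  99.5 -48.6] turn deg [10.92 -0.22 -0.02] | rows 1.78
```

{"method": "arm_command", "body": {"steps": [[0.0, 0.04, -0.02, 4, 0, 0], [0.002, 0.07, -0.035, 7.5, -0.1, 0], [0.004, 0.09, -0.045, 10, -0.2, 0], [0.006, 0.0995, -0.0486, 10.9, -0.2, 0], [0.0067, 0.0995, -0.0486, 10.9, -0.2, 0]]}}

```text
time: 5.65
eef_pos: [522.6, 276.7, 164.9]
ee_rot: [0.479, 1.518, -0.48]
ft_force: [-0.1, -1.7, -3.4]
gripper_width: 56.0
```

```bash
python3 rel.py 522.9 276.7 85 0.957;  python3 - <<'E'
from rig import viewer
import cv2
for n,(a,b,c,d) in {"scene":(140,310,230,380),"top":(120,220,120,240)}.items():
    im=viewer.capture(n)[:,:,::-1]; cv2.imwrite(f"pics/{n}2.png",cv2.resize(im[a:b,c:d],None,fx=3,fy=3,interpolation=cv2.INTER_CUBIC))
E
python3 mont.py pics/m2.png pics/scene2.png pics/top2.png
```

```text
t 5.65 pos [522.6 276.7 164.9] phi 0.959 tilt 0.04 F [-0.1 -1.7 -3.4] w 56.0 q [ 0.37  0.21  1.75  0.    1.18 -0.59]
shift mm [79.9  0.2  0.3] turn deg [ 0.09 -0.03  0.03] | rows 1.28
```

View pics/m2.png

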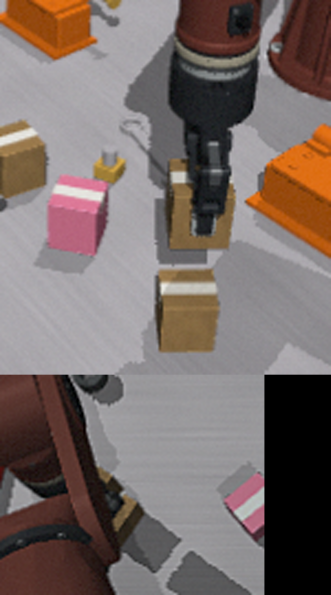

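The held carton sits squarely above the base at about (200,210). Now I lower it.

{"method": "arm_command", "body": {"steps": [[0.015, 0, 0, 0, 0, 0], [0.035, 0, 0, 0, 0, 0], [0.053, 0, 0, 0, 0, 0], [0.066, 0, 0, 0, 0, 0], [0.073, 0, 0, 0, 0, 0]]}}

```text
time: 6.38
eef_pos: [521.9, 275.4, 90.1]
ee_rot: [0.479, 1.519, -0.482]
ft_force: [-0.2, 0.1, -3.5]
gripper_width: 56.0
```

```bash
python3 rel.py 522.9 276.7 85 0.957
```

```text
t 6.38 pos [521.9 275.4  90.1] phi 0.957 tilt 0.18 F [-0.2  0.1 -3.5] w 56.0 q [ 0.37  0.3   1.79 -0.    1.05 -0.59]
shift mm [5.  1.6 0. ] turn deg [ 0.01 -0.1   0.15] | rows 0.08
```

{"method": "arm_command", "body": {"steps": [[0.001, 0.0008, 0, 0, 0, 0], [0.002, 0.0008, 0, 0, 0, 0], [0.003, 0.0008, 0, 0, 0, 0], [0.004, 0.0008, 0, 0, 0, 0], [0.005, 0.0008, 0, 0, 0, 0]]}}

```text
time: 7.0
eef_pos: [522.6, 276.1, 85.3]
ee_rot: [0.479, 1.519, -0.482]
ft_force: [-0.5, -0.6, -2.1]
gripper_width: 55.9
```

```bash
python3 rel.py 522.9 276.7 85 0.957
```

```text
t 7.0 pos [522.6 276.1  85.3] phi 0.957 tilt 0.15 F [-0.5 -0.6 -2.1] w 55.9 q [ 0.37  0.31  1.79 -0.    1.04 -0.59]
shift mm [ 0.3  0.7 -0.1] turn deg [ 0.01 -0.08  0.12] | rows 0.01
```

{"method": "arm_command", "body": {"steps": [[0.0005, 0.0005, 0, 0, 0, 0], [0.001, 0.0005, 0, 0, 0, 0], [0.0015, 0.0005, 0, 0, 0, 0], [0.002, 0.0005, 0, 0, 0, 0], [0.002, 0.0005, 0, 0, 0, 0]]}}

```text
time: 7.62
eef_pos: [523.6, 277.2, 84.7]
ee_rot: [0.481, 1.518, -0.481]
ft_force: [-2.7, 0.1, 5.1]
gripper_width: 55.7
```

```bash
python3 rel.py 522.9 276.7 85 0.957
```

```text
t 7.62 pos [523.6 277.2  84.7] phi 0.957 tilt 0.05 F [-2.7  0.1  5.1] w 55.7 q [ 0.37  0.31  1.79  0.    1.04 -0.59]
shift mm [-0.3 -0.8 -0.3] turn deg [ 0.   -0.05  0.01] | rows 0.02
```

Contact made: force is +5 N against −3.4 N while hanging. Releasing slowly, then retreating.

{"method": "arm_command", "body": {"steps": [[0, 0, 0, 0, 0, 0], [0, 0, 0, 0, 0, 0], [0, 0, 0, 0, 0, 0], [0, 0, 0, 0, 0, 0], [0, 0, 0, 0, 0, 0]], "claw": 0.0854}}

```text
time: 8.25
eef_pos: [523.6, 277.2, 84.6]
ee_rot: [0.481, 1.518, -0.481]
ft_force: [0.3, -0.1, 0.2]
gripper_width: 85.6
```

{"method": "arm_command", "body": {"steps": [[-0.02, 0, 0, 0, 0, 0], [-0.045, 0, 0, 0, 0, 0], [-0.075, 0, 0, 0, 0, 0], [-0.105, 0, 0, 0, 0, 0], [-0.125, 0, 0, 0, 0, 0]]}}

```text
time: 8.88
eef_pos: [524.7, 277.6, 213.0]
ee_rot: [0.483, 1.514, -0.478]
ft_force: [0.1, 0.2, 0.0]
gripper_width: 85.3
```

```bash
python3 rel.py 533.1 -35.5 180 1.371
```

```text
t 8.88 pos [524.7 277.6 213. ] phi 0.957 tilt 0.2 F [0.1 0.2 0. ] w 85.3 q [ 0.37  0.16  1.71  0.    1.26 -0.59]
shift mm [  32.5 -251.2  187.1] turn deg [-23.71   0.12  -0.16] | rows 5.04
```

{"method": "arm_command", "body": {"steps": [[0, -0.045, 0.02, -3, 0, 0], [0, -0.09, 0.05, -7, 0, 0], [0, -0.13, 0.07, -11, 0, 0], [0, -0.15, 0.08, -14, 0, 0], [0, -0.15, 0.08, -14, 0, 0]]}}

```text
time: 9.5
eef_pos: [503.6, 107.6, 213.2]
ee_rot: [0.294, 1.548, -0.29]
ft_force: [0.2, -0.0, -0.0]
gripper_width: 85.7
```

```bash
python3 rel.py 533.1 -35.5 180 1.371;  python3 - <<'E'
from rig import viewer
import cv2
for n in ("scene","top"):
    im=viewer.capture(n)[:,:,::-1]; cv2.imwrite(f"pics/raw_{n}3.png",im)
    cv2.imwrite(f"pics/{n}3.png",im[90:320,120:400])
E
python3 mont.py pics/m3.png pics/scene3.png pics/top3.png
```

```text
t 9.5 pos [503.6 107.6 213.2] phi 1.198 tilt 0.22 F [ 0.2 -0.  -0. ] w 85.7 q [ 0.07 -0.    1.89  0.    1.25 -1.13]
shift mm [  33.  -122.6   79.5] turn deg [-9.9   0.16 -0.15] | rows 2.4
```

View pics/m3.png

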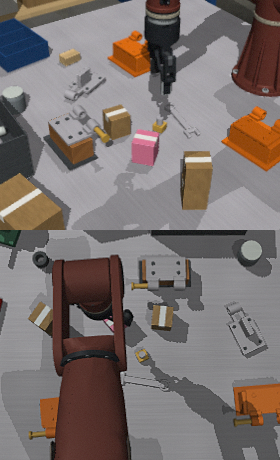

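```bash
python3 - <<'E'
import cv2,fitc
ims={n:cv2.imread(f"pics/raw_{n}3.png") for n in ("scene","top")}
fitc.fit("low3",{"scene":(214,188,44,48),"top":(264,160,36,40)},ims,[0],[533,-35.5,-10])
fitc.fit("col3",{"scene":(294,230,46,80)},ims,[65,0],[523,277,-30.7,523,277,-30.7],2)
fitc.fit("colb3",{"scene":(294,230,46,80)},ims,[65,0],[525,273,-28,525,273,-28],2)
E
python3 mont.py pics/f3.png pics/fit_low3.png pics/fit_col3.png
```

```text
low3 cost 345.6111111111111 {'scene': 53.3, 'top': 292.3} [(np.float64(532.8), np.float64(-36.4), np.float64(-0.182))]
col3 cost 56.083333333333336 {'scene': 56.1} [(np.float64(523.9), np.float64(278.0), np.float64(-0.64)), (np.float64(522.0), np.float64(275.2), np.float64(-0.641))]
colb3 cost 56.25 {'scene': 56.2} [(np.float64(524.0), np.float64(278.0), np.float64(-0.636)), (np.float64(522.1), np.float64(275.2), np.float64(-0.64))]
```

View pics/f3.png

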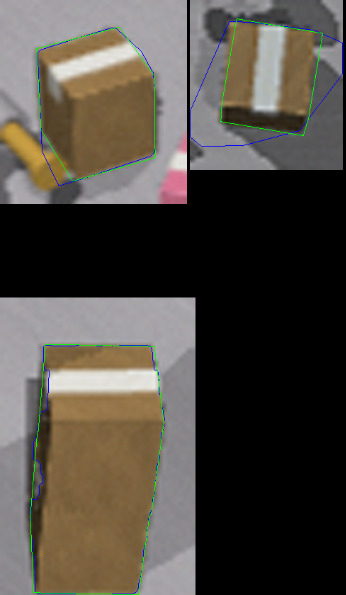

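{"method": "arm_command", "body": {"steps": [[0, -0.045, 0.03, -3, 0.1, 0], [0, -0.09, 0.06, -7, 0.1, -0.1], [0.01, -0.115, 0.075, -10, 0.1, -0.1], [0.025, -0.123, 0.0795, -10.4, 0.1, -0.1], [0.033, -0.123, 0.0795, -10.4, 0.1, -0.1]]}}

```text
time: 10.22
eef_pos: [532.9, -33.2, 178.2]
ee_rot: [0.151, 1.567, -0.147]
ft_force: [0.8, 0.7, 0.2]
gripper_width: 85.7
```

```bash
python3 rel.py 533 -36 90 1.38
```

```text
t 10.22 pos [532.9 -33.2 178.2] phi 1.381 tilt 0.15 F [0.8 0.7 0.2] w 85.7 q [-0.19  0.08  1.88  0.    1.19 -1.58]
shift mm [88.2 -2.9  0.8] turn deg [ 0.06 -0.08 -0.13] | rows 1.41
```

{"method": "arm_command", "body": {"steps": [[0.02, -0.003, 0.001, 0, 0, 0], [0.05, -0.003, 0.001, 0, 0, 0], [0.085, -0.003, 0.001, 0, 0, 0], [0.115, -0.003, 0.001, 0, 0, 0], [0.135, -0.003, 0.001, 0, 0, 0]]}}

```text
time: 10.85
eef_pos: [531.6, -33.6, 41.0]
ee_rot: [0.151, 1.57, -0.145]
ft_force: [0.2, 0.9, 0.4]
gripper_width: 84.9
```

```bash
python3 rel.py 533 -36 22 1.38
```

```text
t 10.85 pos [531.6 -33.6  41. ] phi 1.383 tilt 0.32 F [0.2 0.9 0.4] w 84.9 q [-0.2   0.27  1.95  0.    0.93 -1.58]
shift mm [19.  -2.1  1.9] turn deg [ 0.15 -0.27 -0.17] | rows 0.31
```

{"method": "arm_command", "body": {"steps": [[0.008, -0.002, 0.001, 0, -0.2, 0], [0.016, -0.002, 0.001, 0, -0.2, 0], [0.019, -0.002, 0.001, 0, -0.2, 0], [0.019, -0.002, 0.001, 0, -0.2, 0], [0.019, -0.002, 0.001, 0, -0.2, 0]]}}

```text
time: 11.48
eef_pos: [532.8, -35.9, 22.7]
ee_rot: [0.15, 1.565, -0.146]
ft_force: [0.8, 0.3, -0.2]
gripper_width: 85.4
```

{"method": "arm_command", "body": {"steps": [[0, 0, 0, 0, 0, 0], [0, 0, 0, 0, 0, 0], [0, 0, 0, 0, 0, 0], [0, 0, 0, 0, 0, 0], [0, 0, 0, 0, 0, 0]], "claw": 0.045}}

```text
time: 12.1
eef_pos: [533.6, -36.3, 23.6]
ee_rot: [0.15, 1.564, -0.146]
ft_force: [-0.3, -1.5, 5.2]
gripper_width: 56.4
```

```bash
python3 rel.py 533 -36 22 1.38
```

```text
t 12.1 pos [533.6 -36.3  23.6] phi 1.383 tilt 0.17 F [-0.3 -1.5  5.2] w 56.4 q [-0.2   0.3   1.95  0.    0.89 -1.59]
shift mm [ 1.6  0.2 -0.7] turn deg [ 0.14  0.09 -0.14] | rows 0.03
```

{"method": "arm_command", "body": {"steps": [[-0.01, 0, 0, 0, 0, 0], [-0.035, 0, 0, 0, 0, 0], [-0.075, 0, 0, 0, 0, 0], [-0.115, 0, 0, 0, 0, 0], [-0.155, 0, 0, 0, 0, 0]]}}

```text
time: 12.72
eef_pos: [532.2, -36.1, 179.0]
ee_rot: [0.15, 1.566, -0.145]
ft_force: [0.1, 0.1, -2.3]
gripper_width: 56.0
```

{"method": "arm_command", "body": {"steps": [[-0.025, 0, 0, 0, 0, 0], [-0.035, 0.02, 0, 1, 0, 0], [-0.045, 0.055, -0.002, 4, 0, 0], [-0.045, 0.095, -0.005, 8, 0, 0], [-0.045, 0.135, -0.008, 12, 0, 0]]}}

```text
time: 13.35
eef_pos: [548.7, 99.1, 223.8]
ee_rot: [0.317, 1.55, -0.312]
ft_force: [-0.1, -0.2, -2.1]
gripper_width: 55.8
```

```bash
python3 rel.py 523.4 277 218 0.95
```

```text
t 13.35 pos [548.7  99.1 223.8] phi 1.17 tilt 0.22 F [-0.1 -0.2 -2.1] w 55.8 q [ 0.05  0.08  1.78  0.    1.28 -1.12]
shift mm [  6.4 153.9 -92.7] turn deg [12.61 -0.16 -0.14] | rows 2.88
```

{"method": "arm_command", "body": {"steps": [[0, 0.04, -0.024, 3.5, 0, 0], [0, 0.08, -0.048, 7, -0.1, 0], [0.002, 0.115, -0.069, 10, -0.1, -0.1], [0.004, 0.142, -0.085, 12, -0.1, -0.1], [0.005, 0.154, -0.0927, 12.6, -0.1, -0.1]]}}

```text
time: 13.98
eef_pos: [522.0, 278.4, 218.3]
ee_rot: [0.485, 1.519, -0.485]
ft_force: [-0.3, -1.0, -2.4]
gripper_width: 55.9
```

```bash
python3 rel.py 523.4 277 163 0.95
```

```text
t 13.97 pos [522.  278.4 218.3] phi 0.952 tilt 0.17 F [-0.3 -1.  -2.4] w 55.9 q [ 0.37  0.16  1.71  0.    1.28 -0.58]
shift mm [55.3 -0.3  2.1] turn deg [ 0.12 -0.16  0.07] | rows 0.89
```

{"method": "arm_command", "body": {"steps": [[0.005, -0.0003, 0.002, 0.1, -0.1, 0], [0.02, -0.0003, 0.002, 0.1, -0.1, 0], [0.038, -0.0003, 0.002, 0.1, -0.1, 0], [0.05, -0.0003, 0.002, 0.1, -0.1, 0], [0.055, -0.0003, 0.002, 0.1, -0.1, 0]]}}

```text
time: 14.6
eef_pos: [522.5, 276.2, 161.4]
ee_rot: [0.485, 1.519, -0.489]
ft_force: [0.5, 0.2, -3.4]
gripper_width: 55.9
```

```bash
python3 rel.py 523.4 277 153.6 0.95;python3 - <<'E'
from rig import viewer
import cv2
for n,(a,b,c,d) in {"scene":(140,310,230,380)}.items():
    im=viewer.capture(n)[:,:,::-1]; cv2.imwrite(f"pics/{n}4.png",cv2.resize(im[a:b,c:d],None,fx=3,fy=3,interpolation=cv2.INTER_CUBIC))
E
```

```text
t 14.6 pos [522.5 276.2 161.4] phi 0.95 tilt 0.26 F [ 0.5  0.2 -3.4] w 55.9 q [ 0.37  0.22  1.75  0.    1.18 -0.58]
shift mm [7.8 1.2 0.3] turn deg [-0.03 -0.15  0.21] | rows 0.13
```

View pics/scene4.png

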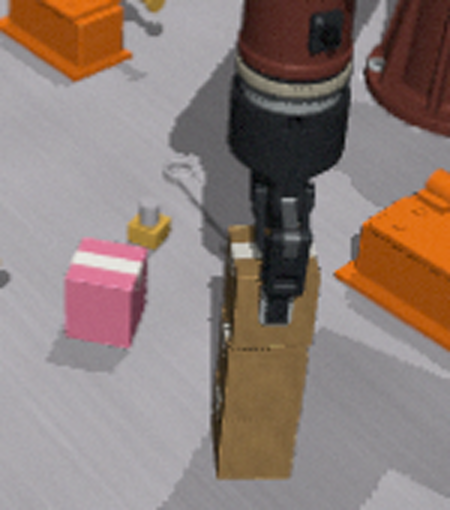

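The three cartons line up in the scene view, with the upper joint at about (265,347). I keep lowering gently.

{"method": "arm_command", "body": {"steps": [[0.002, 0.0008, 0, 0, -0.1, 0.2], [0.0035, 0.0008, 0, 0, -0.1, 0.2], [0.005, 0.0008, 0, 0, -0.1, 0.2], [0.006, 0.0008, 0, 0, -0.1, 0.2], [0.007, 0.0008, 0, 0, -0.1, 0.2]]}}

```text
time: 15.28
eef_pos: [523.1, 277.1, 154.6]
ee_rot: [0.487, 1.516, -0.486]
ft_force: [0.4, -0.6, -2.2]
gripper_width: 56.3
```

{"method": "arm_command", "body": {"steps": [[0.0005, 0, 0, 0, 0, 0], [0.001, 0, 0, 0, 0, 0], [0.0015, 0, 0, 0, 0, 0], [0.002, 0, 0, 0, 0, 0], [0.002, 0, 0, 0, 0, 0]]}}

```text
time: 15.9
eef_pos: [523.3, 277.2, 153.6]
ee_rot: [0.487, 1.516, -0.486]
ft_force: [-1.5, -1.4, 4.6]
gripper_width: 56.3
```

```bash
python3 rel.py 523.4 277 153.6 0.95
```

```text
t 15.9 pos [523.3 277.2 153.6] phi 0.95 tilt 0.05 F [-1.5 -1.4  4.6] w 56.3 q [ 0.37  0.22  1.76  0.    1.16 -0.58]
shift mm [-0.  -0.1  0.2] turn deg [-0.01 -0.01 -0.05] | rows 0.0
```

{"method": "arm_command", "body": {"steps": [[0, 0, 0, 0, 0, 0], [0, 0, 0, 0, 0, 0], [0, 0, 0, 0, 0, 0], [0, 0, 0, 0, 0, 0], [0, 0, 0, 0, 0, 0]], "claw": 0.0854}}

```text
time: 16.52
eef_pos: [523.3, 277.2, 153.5]
ee_rot: [0.487, 1.516, -0.486]
ft_force: [0.5, 0.7, -0.8]
gripper_width: 85.5
```

{"method": "arm_command", "body": {"steps": [[-0.02, 0, 0, 0, 0, 0], [-0.045, 0, 0, 0, 0, 0], [-0.075, 0, 0, 0, 0, 0], [-0.085, -0.03, 0, 0, 0, 0], [-0.085, -0.08, 0, 0, 0, 0]]}}

```text
time: 17.15
eef_pos: [478.5, 212.5, 242.2]
ee_rot: [0.488, 1.51, -0.481]
ft_force: [0.0, -0.3, 0.0]
gripper_width: 85.5
```

```bash
python3 rel.py 500 100 230 1.2
```

```text
t 17.15 pos [478.5 212.5 242.2] phi 0.951 tilt 0.4 F [ 0.  -0.3  0. ] w 85.5 q [ 0.28 -0.01  1.84  0.    1.3  -0.67]
shift mm [ 12.1 -79.1  82.8] turn deg [-14.24   0.26  -0.3 ] | rows 1.84
```

{"method": "arm_command", "body": {"steps": [[0, -0.05, 0.02, -4, 0, 0], [0, -0.1, 0.04, -8, 0, 0], [0, -0.14, 0.04, -12, 0, 0], [0, -0.17, 0.04, -14, 0, 0], [0, -0.19, 0.04, -14, 0, 0]]}}

```text
time: 17.77
eef_pos: [400.5, 33.5, 242.9]
ee_rot: [0.297, 1.542, -0.292]
ft_force: [-0.6, 0.2, -0.3]
gripper_width: 85.4
```

```bash
python3 rel.py 500 100 230 1.2;python3 - <<'E'
from rig import viewer
import cv2, numpy as np
for n in ("scene","top"):
    im=viewer.capture(n)[:,:,::-1]; cv2.imwrite(f"pics/raw_{n}5.png",im)
    cv2.imwrite(f"pics/{n}5.png",im[70:320,130:400])
E
python3 - <<'E'
import cv2,numpy as np
cv2.imwrite("pics/m5.png",cv2.resize(np.hstack([cv2.imread(f"pics/{n}5.png") for n in("scene","top")]),None,fx=1.45,fy=1.45,interpolation=cv2.INTER_CUBIC))
E
```

```text
t 17.77 pos [400.5  33.5 242.9] phi 1.195 tilt 0.54 F [-0.6  0.2 -0.3] w 85.4 q [-0.09 -0.31  2.1   0.    1.35 -1.29]
shift mm [14.  98.3 68. ] turn deg [-0.29  0.45 -0.3 ] | rows 1.93
```

View pics/m5.png

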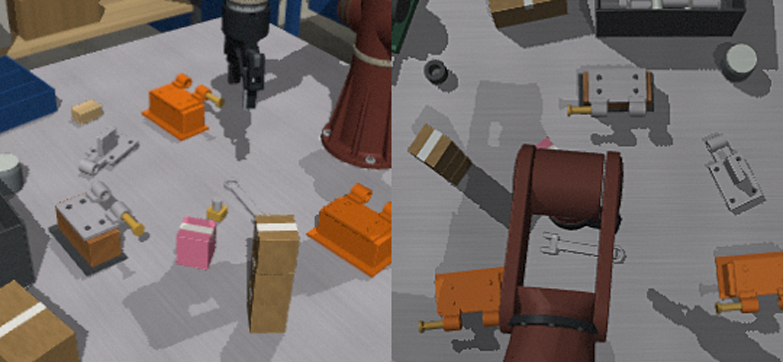

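```bash
cat > cham.py <<'E'
import h,cv2,numpy as np
from scipy.optimize import minimize
U=4
def lines(a,b,st=1.0):
    a,b=np.array(a,float),np.array(b,float);k=max(2,int(np.linalg.norm(b-a)/st));return a+(b-a)*np.linspace(0,1,k)[:,None]
def boxe(x0,x1,y0,y1,z0,z1,which="all"):
    E=[]
    c=lambda i,j,k:(x1 if i else x0,y1 if j else y0,z1 if k else z0)
    for i in(0,1):
        for j in(0,1):
            E+= [("x",c(0,i,j),c(1,i,j)),("y",c(i,0,j),c(i,1,j)),("z",c(i,j,0),c(i,j,1))]
    return E
def circ(x,y,z,r): t=np.linspace(0,2*np.pi,90); return np.c_[x+r*np.cos(t),np.full(90,y),z+r*np.sin(t)]
def cylsil(camloc,x,z,r,y0,y1):
    # tangent lines for eye at camloc (local) to a cylinder along y
    d=np.array([camloc[0]-x,camloc[2]-z]);D=np.linalg.norm(d);a=np.arctan2(d[1],d[0]);b=np.arccos(r/D)
    return np.vstack([lines((x+r*np.cos(t),y0,z+r*np.sin(t)),(x+r*np.cos(t),y1,z+r*np.sin(t))) for t in(a+b,a-b)])
def tf(p,P):
    c,s=np.cos(p[2]),np.sin(p[2]); return np.c_[p[0]+c*P[:,0]-s*P[:,1],p[1]+s*P[:,0]+c*P[:,1],P[:,2]+(p[3] if len(p)>3 else 0)]
def camloc(n,p):
    o=h.CI[n]["world_from_camera"][:3,3];c,s=np.cos(p[2]),np.sin(p[2]);d=o[:2]-p[:2];return np.array([c*d[0]+s*d[1],-s*d[0]+c*d[1],o[2]-(p[3] if len(p)>3 else 0)])
def leafpts(n,p):
    cl=camloc(n,p);L=[]
    def face(pts):  # closed polygon
        for a,b in zip(pts,pts[1:]+pts[:1]): L.append(lines(a,b))
    top=18
    for a,b in [((-55,-35),(-55,35)),((-55,-35),(40,-35)),((-55,35),(40,35)),((40,-35),(40,-17)),((40,17),(40,35)),((40,-17),(62,-17)),((40,17),(62,17))]:
        L.append(lines((*a,top),(*b,top)))
    L.append(lines((-15,-7,62),(35,-7,62)));L.append(lines((-15,7,62),(35,7,62)));L.append(lines((-15,-7,62),(-15,7,62)));L.append(lines((35,-7,62),(35,7,62)))
    L.append(cylsil(cl,75,14,14,-17,17))
    for y in(-17,17):
        if (y>0)==(cl[1]>0): L.append(circ(75,y,14,14)); L.append(circ(75,y,14,8))
    # rib verticals
    for x in(-15,35):
        for y in(-7,7): L.append(lines((x,y,18),(x,y,62)))
    return np.vstack(L)
def jambpts(n,p):
    cl=camloc(n,p);L=[]
    for a,b in [((20,-65,60),(80,-65,60)),((20,65,60),(80,65,60)),((20,-65,0),(20,-65,60)),((80,65,0),(80,65,60)),((20,65,0),(20,65,60))]:
        L.append(lines(a,b))
    for s in(-1,1):
        L.append(cylsil(cl,0,72,14,21*s,51*s))
        for y in(21*s,51*s):
            L.append(circ(0,y,72,14)) if (y in(21*s,51*s)) and ((y-36*s)*(cl[1]-y)>0) else None
    return np.vstack(L)
def edt(n,im,roi,lo=40,hi=90):
    x0,y0,w,hh=roi; c=cv2.resize(im[y0:y0+hh,x0:x0+w],None,fx=U,fy=U,interpolation=cv2.INTER_CUBIC)
    c2=cv2.GaussianBlur(c,(0,0),2.5); e=np.zeros(c.shape[:2],np.uint8)
    for k in range(3): e|=cv2.Canny(c2[...,k],lo,hi)
    return cv2.distanceTransform(255-e,cv2.DIST_L2,5)/U,c,e
def fit(tag,model,rois,ims,x0,trunc=3.0,free=3):
    D={n:edt(n,ims[n],rois[n],15,40) for n in rois}
    def samp(n,p):
        q=(h.proj(n,tf(p,model(n,p)))-np.array(rois[n][:2])+.5)*U-.5
        d=cv2.remap(D[n][0].astype(np.float32),q[:,0].astype(np.float32)[None],q[:,1].astype(np.float32)[None],cv2.INTER_LINEAR,borderValue=trunc)
        return d[0],q
    sc=np.array([1,1,.02,1])[:free]
    x0=np.array(x0,float)
    def cost(v):
        p=x0.copy();p[:free]+=v*sc
        return sum((np.minimum(samp(n,p)[0],trunc)**2).mean() for n in rois)
    best=None
    rng=np.random.default_rng(0)
    for k in range(14):
        v0=rng.normal(size=free)*(4 if k else 0)
        r=minimize(cost,v0,method="Nelder-Mead",options=dict(initial_simplex=np.vstack([v0]+[v0+3*e for e in np.eye(free)]),xatol=.02,fatol=1e-4))
        if best is None or r.fun<best.fun:best=r
    p=x0.copy();p[:free]+=best.x*sc
    print(tag,"cost",round(best.fun,3),{n:round(float((np.minimum(samp(n,p)[0],trunc)**2).mean()),2) for n in rois},p.round(3))
    vs=[]
    for n in rois:
        v=cv2.resize(D[n][1],None,fx=2,fy=2,interpolation=cv2.INTER_CUBIC)
        for q in samp(n,p)[1]: cv2.circle(v,tuple((q*2+1).astype(int)),0,(0,255,0),-1)
        cv2.imwrite(f"pics/ch_{tag}_{n}.png",v[:,:])
    return p
if __name__=="__main__":
    ims={n:cv2.imread(f"pics/raw_{n}5.png") for n in ("scene","top")}
    lb=h.ray("top",[[140+641/3,100+203/3]],14)[0]; rb=h.ray("top",[[140+690/3,100+255/3]],62)[0]; print(lb,rb)
    yaw=np.arctan2(lb[1]-rb[1],lb[0]-rb[0]); o=lb[:2]-75*np.array([np.cos(yaw),np.sin(yaw)])
    print("leaf",o,yaw)
    k=h.ray("top",[[140+399/3,100+135/3],[140+479/3,100+135/3]],80); print(k)
    rl={"scene":(178,150,54,48),"top":(340,156,54,58)}; rj={"scene":(158,188,76,80),"top":(240,112,76,46)}
    for nm in (("scene","top"),("top",),("scene",)):
        fit("leaf"+"".join(nm),leafpts,{n:rl[n] for n in nm},ims,[o[0],o[1],yaw])
        m=k.mean(0); fit("jamb"+"".join(nm),jambpts,{n:rj[n] for n in nm},ims,[m[0],m[1],0])
E
python3 cham.py
python3 - <<'E'
import cv2,fitc
ims={n:cv2.imread(f"pics/raw_{n}5.png") for n in ("scene","top")}
fitc.fit("col5",{"scene":(294,205,50,100),"top":(135,150,52,50)},ims,[130,65,0],[523,277,-30.7,523,277,-30.7,523,277,-30.7],3)
E
```

```text
[ 564.47727017 -240.41053891   14.        ] [ 504.89075024 -273.81456217   62.        ]
leaf [ 499.05597539 -277.08551934] 0.510942669143938
[[614.52714929 -10.34741536  80.        ]
 [613.85009247 -82.83044505  80.        ]]
leafscenetop cost 1.552 {'scene': 1.02, 'top': 0.53} [ 4.94218e+02 -2.68593e+02  4.22000e-01]
jambscenetop cost 2.519 {'scene': 1.38, 'top': 1.14} [ 6.20799e+02 -4.64870e+01  4.10000e-02]
leaftop cost 0.511 {'top': 0.51} [ 4.93969e+02 -2.68778e+02  3.88000e-01]
jambtop cost 0.98 {'top': 0.98} [ 6.20172e+02 -4.55800e+01  1.53000e-01]
leafscene cost 0.999 {'scene': 1.0} [ 4.95454e+02 -2.68159e+02  4.36000e-01]
jambscene cost 1.144 {'scene': 1.14} [ 6.15292e+02 -4.85490e+01 -1.10000e-02]
col5 cost 487.41666666666663 {'scene': 95.6, 'top': 391.8} [(np.float64(523.9), np.float64(280.0), np.float64(-0.626)), (np.float64(530.0), np.float64(284.0), np.float64(-0.654)), (np.float64(522.1), np.float64(276.4), np.float64(-0.664))]
```

```bash
python3 mont.py pics/c5.png pics/fit_col5.png; python3 - <<'E'
import cv2,numpy as np
def pad(i,hh,w): 
    k=min(hh/i.shape[0],w/i.shape[1]); i=cv2.resize(i,None,fx=k,fy=k); return cv2.copyMakeBorder(i,0,hh-i.shape[0],0,w-i.shape[1],0)
I=[pad(cv2.imread(f"pics/ch_{o}scenetop_{n}.png"),299,399) for o in("leaf","jamb") for n in("scene","top")]
cv2.imwrite("pics/ch5.png",np.vstack([np.hstack(I[:2]),np.hstack(I[2:])]))
E
```

```text
(no output)
```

View pics/ch5.png

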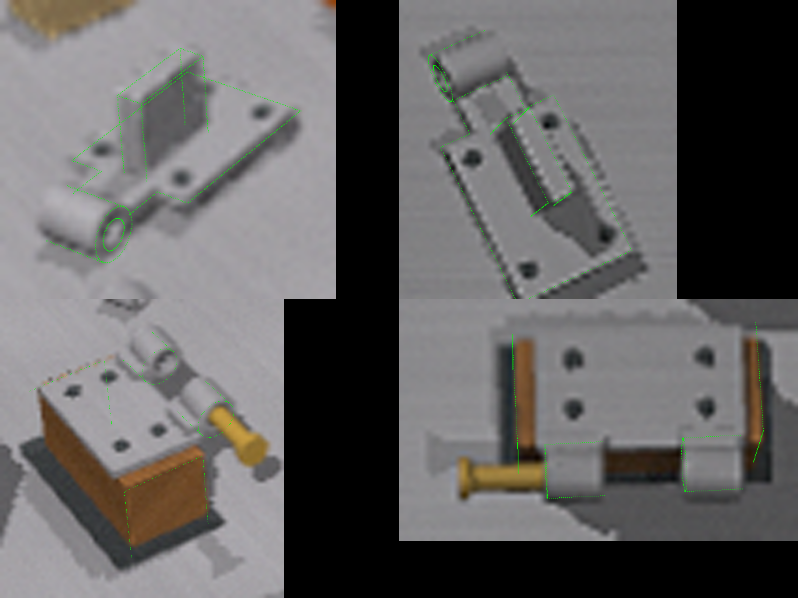

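View pics/c5.png

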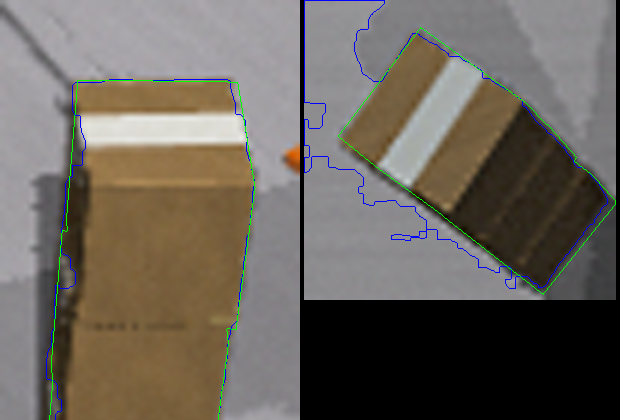

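```bash
sed -i 's/141 if WT/147 if WT/' h.py; python3 - <<'E'
import cv2,fitc
ims={n:cv2.imread(f"pics/raw_{n}5.png") for n in ("scene","top")}
fitc.fit("col5",{"scene":(294,205,50,100),"top":(135,150,52,50)},ims,[130,65,0],[523,277,-30.7,523,277,-30.7,523,277,-30.7],3)
def crop(im,x0,y0,w,hh,k,f):
    c=cv2.resize(im[y0:y0+hh,x0:x0+w],None,fx=k,fy=k,interpolation=cv2.INTER_CUBIC)
    c=cv2.convertScaleAbs(c,alpha=1.3)
    for u in range(0,w,5):
        cv2.line(c,(int((u+.5)*k),0),(int((u+.5)*k),4 if (x0+u)%10 else 9),(0,0,255),1)
        if (x0+u)%10==0: cv2.putText(c,str(x0+u),(int((u+.5)*k)-8,20),0,.35,(0,0,255),1)
    for u in range(0,hh,5):
        cv2.line(c,(0,int((u+.5)*k)),(4 if (y0+u)%10 else 9,int((u+.5)*k)),(0,0,255),1)
        if (y0+u)%10==0: cv2.putText(c,str(y0+u),(10,int((u+.5)*k)+4),0,.35,(0,0,255),1)
    cv2.imwrite(f,c)
crop(ims["top"],240,110,80,50,10,"pics/jt.png")
crop(ims["scene"],155,185,80,80,7,"pics/js.png")
E
```

```text
col5 cost 163.6388888888889 {'scene': 92.7, 'top': 70.9} [(np.float64(523.6), np.float64(279.6), np.float64(-0.626)), (np.float64(525.1), np.float64(278.9), np.float64(-0.636)), (np.float64(522.6), np.float64(276.5), np.float64(-0.675))]
```

View pics/jt.png

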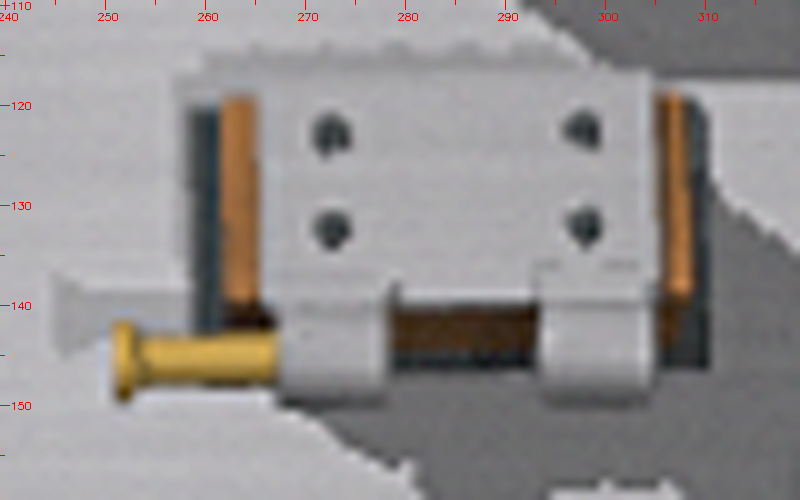

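View pics/js.png

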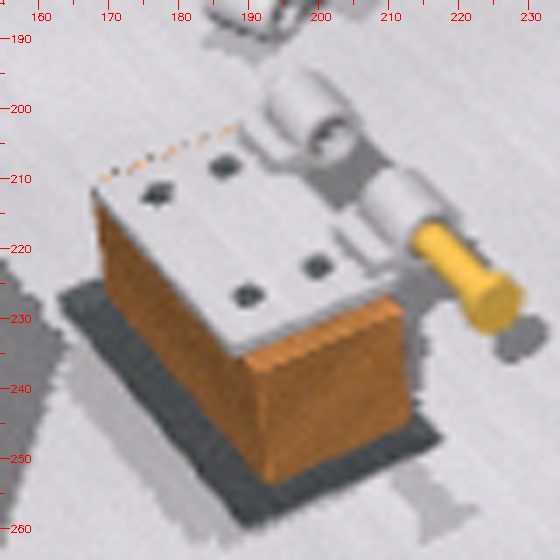

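```bash
cat > jfit.py <<'E'
import h,cham,numpy as np
from scipy.optimize import least_squares
k=(-3.8,85.5)
T=[((20,65,60),261.8,139.7),((80,65,60),261.5,119.2),((20,-65,60),308.5,139.5),((80,-65,60),307,119)]
TX=[(51,267.3),(21,278.2),(-21,293.2),(-51,304.6)]
Sx=[((80,65,60),191.5,237.),((80,65,0),193,253.5),((20,65,60),211.5,227.5),((20,65,0),213,245.5),((80,-65,60),167.5,211.5),((0,-21,72),201.7,204.5),((0,96,72),225.5,228)]
def res(p,cams="ts",full=False):
    r=[]
    if "t" in cams:
        q=h.proj("top",cham.tf(p,np.array([t[0] for t in T],float)))-np.array([t[1:] for t in T]); r.append(q.ravel())
        q=h.proj("top",cham.tf(p,np.array([(k[0],t[0],k[1]) for t in TX],float)))[:,0]-[t[1] for t in TX]; r.append(2*q)
        cl=cham.camloc("top",p); P=cham.cylsil(cl,0,72,14,-51,51); b=h.proj("top",cham.tf(p,P))[:,1].max()-149.7; r.append([2*b])
    if "s" in cams:
        q=h.proj("scene",cham.tf(p,np.array([t[0] for t in Sx],float)))-np.array([t[1:] for t in Sx]); r.append(q.ravel())
    return np.concatenate(r)
for c in("ts","t","s"):
    f=least_squares(res,[613,-45,0.],args=(c,),loss="soft_l1",x_scale=[1,1,.02]); print(c,f.x.round(3),res(f.x,c).round(1))
E
python3 jfit.py
```

```text
ts [ 6.16172e+02 -4.53770e+01 -2.00000e-03] [ 0.2 -0.2  0.4 -0.4  0.4 -0.4  1.4 -0.6 -0.3  0.   1.1  0.4  1.3 -0.6
  1.3 -0.   2.9  1.   1.7  0.8  1.8 -0.  -0.7  0.6  0.6  0.3  1.3]
t [ 6.1630e+02 -4.4744e+01 -3.0000e-03] [-0.  -0.3  0.2 -0.5  0.2 -0.4  1.2 -0.6 -0.8 -0.4  0.6 -0.   1.2]
s [ 6.14875e+02 -5.08470e+01  1.20000e-02] [-0.6 -0.1 -0.   1.6  0.7  0.3  0.6  0.3 -0.6 -1.6 -0.1 -0.6  0.1 -0.3]
```

```bash
python3 - <<'E'
import cv2,fitc
ims={n:cv2.imread(f"pics/raw_{n}5.png") for n in ("scene","top")}
x0=[523,279,-31,523,279,-31,523,277,-31]
fitc.fit("col5s",{"scene":(294,205,50,100)},ims,[130,65,0],x0,3)
fitc.fit("col5t",{"top":(135,150,52,50)},ims,[130,65,0],x0,3)
ims={n:cv2.imread(f"pics/raw_{n}0.png") for n in ("scene","top")}
fitc.fit("b0s",{"scene":(288,255,50,55)},ims,[0],[523,277,-30])
fitc.fit("b0t",{"top":(145,158,50,45)},ims,[0],[523,277,-30])
fitc.fit("p0s",{"scene":(212,168,48,68)},ims,[65,0],[533,-32,-4,533,-35,-8],2)
fitc.fit("p0t",{"top":(262,152,40,45)},ims,[65,0],[533,-32,-4,533,-35,-8],2)
E
```

```text
col5s cost 81.88888888888889 {'scene': 81.9} [(np.float64(523.9), np.float64(279.1), np.float64(-0.61)), (np.float64(526.7), np.float64(280.4), np.float64(-0.641)), (np.float64(522.0), np.float64(275.1), np.float64(-0.65))]
col5t cost 37.0 {'top': 37.0} [(np.float64(523.1), np.float64(280.5), np.float64(-0.609)), (np.float64(527.3), np.float64(284.1), np.float64(-0.639)), (np.float64(523.8), np.float64(279.1), np.float64(-0.645))]
b0s cost 22.25 {'scene': 22.2} [(np.float64(522.5), np.float64(275.2), np.float64(-0.614))]
b0t cost 16.97222222222222 {'top': 17.0} [(np.float64(522.6), np.float64(278.3), np.float64(-0.615))]
p0s cost 41.02777777777778 {'scene': 41.0} [(np.float64(534.0), np.float64(-32.3), np.float64(-0.184)), (np.float64(531.2), np.float64(-38.4), np.float64(-0.197))]
p0t cost 24.13888888888889 {'top': 24.1} [(np.float64(533.2), np.float64(-31.2), np.float64(-0.06)), (np.float64(534.1), np.float64(-33.6), np.float64(-0.112))]
```

```bash
python3 rel.py 503.3 -264.5 160 -1.15
```

```text
t 17.88 pos [400.5  33.4 242.8] phi 1.193 tilt 0.52 F [ 0.6  0.3 -0.3] w 85.7 q [-0.09 -0.31  2.1   0.    1.35 -1.29]
shift mm [  83.1 -239.5  204.7] turn deg [ 1.3427e+02 -1.2000e-01 -6.6000e-01] | rows 12.55
```

{"method": "arm_command", "body": {"steps": [[0, -0.035, 0.03, 10.5, 0, 0], [0, -0.07, 0.06, 21, 0, 0], [0, -0.105, 0.09, 31.5, 0, 0], [0, -0.14, 0.12, 42, 0, 0], [0, -0.16, 0.137, 52.5, 0, 0]]}}

```text
time: 18.5
eef_pos: [470.6, -167.6, 244.2]
ee_rot: [1.013, 1.316, -1.001]
ft_force: [-0.6, -0.4, 0.1]
gripper_width: 85.4
```

```bash
python3 rel.py 503.3 -264.5 160 -1.15
```

```text
t 18.5 pos [ 470.6 -167.6  244.2] phi 0.27 tilt 0.64 F [-0.6 -0.4  0.1] w 85.4 q [-0.49 -0.07  1.9   0.01  1.31 -0.76]
shift mm [ 84.5   4.8 101.9] turn deg [81.35 -0.35 -0.6 ] | rows 7.6
```

{"method": "arm_command", "body": {"steps": [[0, 0.001, 0.02, 10.5, 0, 0], [0.01, 0.002, 0.045, 21, 0, 0], [0.02, 0.003, 0.07, 31.5, 0, 0], [0.03, 0.004, 0.09, 42, 0, 0], [0.04, 0.005, 0.102, 52.5, 0, 0]]}}

```text
time: 19.12
eef_pos: [504.6, -265.4, 205.1]
ee_rot: [1.681, 0.82, -1.659]
ft_force: [-0.6, -0.6, -0.7]
gripper_width: 85.5
```

```bash
python3 rel.py 503.3 -264.5 110 -1.15
```

```text
t 19.12 pos [ 504.6 -265.4  205.1] phi -0.653 tilt 0.74 F [-0.6 -0.6 -0.7] w 85.5 q [-0.61  0.12  1.78  0.01  1.24  0.04]
shift mm [95.1 -2.5  0.9] turn deg [28.49 -0.59 -0.45] | rows 2.66
```

{"method": "arm_command", "body": {"steps": [[0.015, -0.002, 0.001, 10, -0.2, -0.1], [0.04, -0.0025, 0.001, 20, -0.4, -0.3], [0.065, -0.0025, 0.001, 28.5, -0.6, -0.4], [0.085, -0.0025, 0.001, 28.5, -0.6, -0.4], [0.095, -0.0025, 0.001, 28.5, -0.6, -0.4]]}}

```text
time: 19.75
eef_pos: [503.3, -264.0, 109.0]
ee_rot: [1.988, 0.427, -1.988]
ft_force: [-0.6, -0.3, -0.2]
gripper_width: 85.2
```

```bash
python3 rel.py 503.3 -264.5 28 -1.15; python3 - <<'E'
from rig import viewer
import cv2, numpy as np
im=viewer.capture("scene")[:,:,::-1]; cv2.imwrite(f"pics/raw_scene6.png",im)
cv2.imwrite("pics/scene6.png",cv2.resize(im[110:230,140:280],None,fx=5,fy=4.9,interpolation=cv2.INTER_CUBIC))
E
```

```text
t 19.75 pos [ 503.3 -264.   109. ] phi -1.148 tilt 0.03 F [-0.6 -0.3 -0.2] w 85.2 q [-0.61  0.23  1.84 -0.    1.07  0.54]
shift mm [81.   0.5  0.1] turn deg [0.13 0.02 0.02] | rows 1.3
```

View pics/scene6.png

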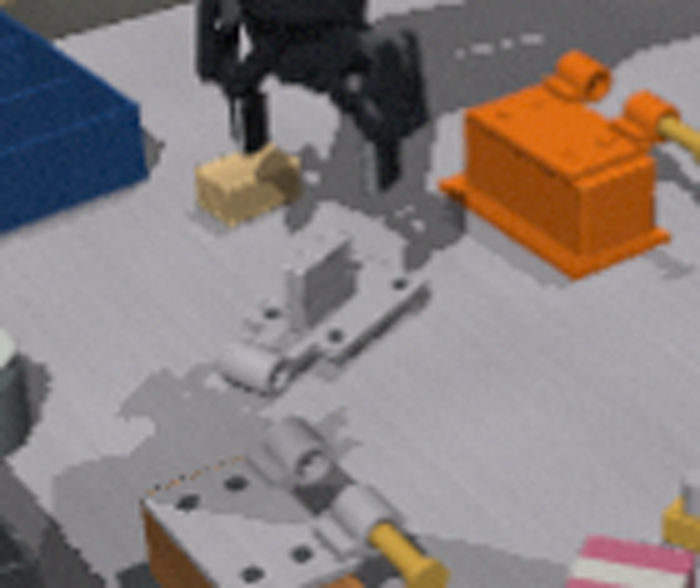

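The fingers, at about (255,130) and (380,170), straddle the rib at (320,280). Going down.

{"method": "arm_command", "body": {"steps": [[0.02, 0.0005, 0, 0.1, 0, 0], [0.04, 0.0005, 0, 0.1, 0, 0], [0.06, 0.0005, 0, 0.1, 0, 0], [0.075, 0.0005, 0, 0.1, 0, 0], [0.081, 0.0005, 0, 0.1, 0, 0]]}}

```text
time: 20.42
eef_pos: [502.0, -263.7, 25.6]
ee_rot: [1.987, 0.428, -1.993]
ft_force: [-0.4, 0.6, -0.1]
gripper_width: 85.5
```

```bash
python3 rel.py 503.3 -264.5 28 -1.15
```

```text
t 20.43 pos [ 502.  -263.7   25.6] phi -1.15 tilt 0.23 F [-0.4  0.6 -0.1] w 85.5 q [-0.61  0.36  1.87 -0.    0.92  0.54]
shift mm [-2.4  1.3 -0.8] turn deg [0.01 0.13 0.19] | rows 0.05
```

{"method": "arm_command", "body": {"steps": [[-0.002, 0.0008, -0.0008, 0, 0.1, 0.2], [-0.002, 0.0008, -0.0008, 0, 0.1, 0.2], [-0.002, 0.0008, -0.0008, 0, 0.1, 0.2], [-0.002, 0.0008, -0.0008, 0, 0.1, 0.2], [-0.002, 0.0008, -0.0008, 0, 0.1, 0.2]], "claw": 0.0, "squeeze": 40}}

```text
time: 21.05
eef_pos: [504.4, -265.3, 28.9]
ee_rot: [1.99, 0.422, -1.986]
ft_force: [1.2, -3.3, 3.0]
gripper_width: 13.3
```

{"method": "arm_command", "body": {"steps": [[0, 0, 0, 0, 0, 0], [0, 0, 0, 0, 0, 0], [0, 0, 0, 0, 0, 0], [0, 0, 0, 0, 0, 0], [0, 0, 0, 0, 0, 0]], "squeeze": 80}}

```text
time: 21.68
eef_pos: [504.3, -265.3, 29.0]
ee_rot: [1.989, 0.422, -1.986]
ft_force: [-0.8, -1.9, 2.8]
gripper_width: 13.1
```

```bash
python3 rel.py 503.3 -264.5 28 -1.15
```

```text
t 21.68 pos [ 504.3 -265.3   29. ] phi -1.15 tilt 0.21 F [-0.8 -1.9  2.8] w 13.1 q [-0.61  0.36  1.87 -0.    0.92  0.54]
shift mm [ 0.9 -1.2  0.6] turn deg [ 0.02 -0.05 -0.2 ] | rows 0.03
```

{"method": "arm_command", "body": {"steps": [[-0.01, 0, 0, 0, 0, 0], [-0.03, 0, 0, 0, 0, 0], [-0.06, 0, 0, 0, 0, 0], [-0.09, 0, 0, 0, 0, 0], [-0.115, 0, 0, 0, 0, 0]]}}

```text
time: 22.3
eef_pos: [504.1, -264.8, 146.1]
ee_rot: [1.99, 0.421, -1.985]
ft_force: [-0.3, -0.5, -2.8]
gripper_width: 12.5
```

```bash
python3 rel.py 520 -46.5 150 -1.573; python3 - <<'E'
from rig import viewer
import cv2, numpy as np
im=viewer.capture("scene")[:,:,::-1]; cv2.imwrite(f"pics/raw_scene7.png",im)
cv2.imwrite("pics/scene7.png",cv2.resize(im[60:230,110:300],None,fx=4,fy=3.5,interpolation=cv2.INTER_CUBIC))
E
```

```text
t 22.3 pos [ 504.1 -264.8  146.1] phi -1.15 tilt 0.26 F [-0.3 -0.5 -2.8] w 12.5 q [-0.61  0.19  1.82 -0.    1.13  0.54]
shift mm [  -4.5 -192.7 -103.8] turn deg [24.26 -0.14 -0.22] | rows 3.5
```

View pics/scene7.png

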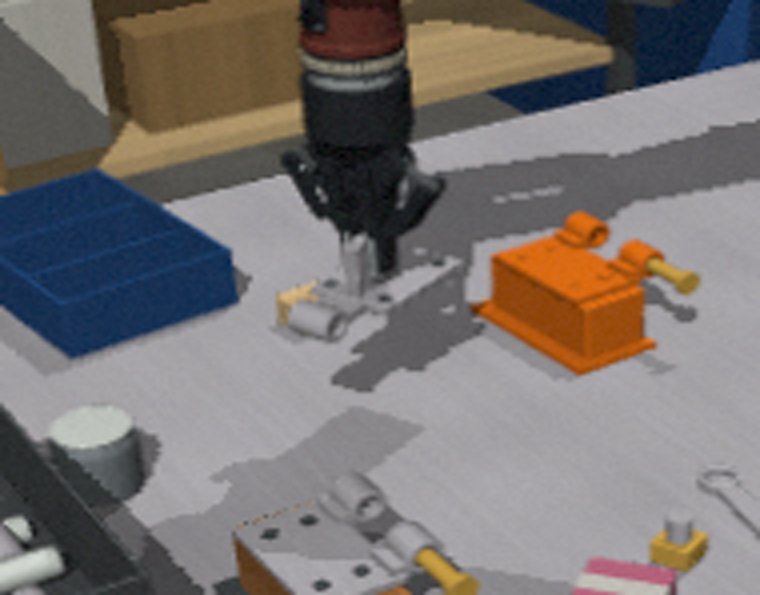

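The leaf hangs level in the grip, with its knuckle at (315,318). Next I carry it in front of the jamb.

{"method": "arm_command", "body": {"steps": [[0, -0.03, -0.016, 4, 0, 0], [0, -0.07, -0.038, 9, 0, 0], [0, -0.11, -0.06, 14, 0, 0], [-0.002, -0.15, -0.08, 19, -0.1, -0.1], [-0.004, -0.175, -0.095, 23, -0.1, -0.2]]}}

```text
time: 22.98
eef_pos: [520.3, -65.3, 152.6]
ee_rot: [2.216, 0.018, -2.206]
ft_force: [0.5, -0.8, -2.7]
gripper_width: 13.2
```

```bash
python3 rel.py 545 -46.5 135 -1.573
```

```text
t 22.98 pos [520.3 -65.3 152.6] phi -1.552 tilt 0.31 F [ 0.5 -0.8 -2.7] w 13.2 q [-0.26  0.08  1.92 -0.    1.13  1.29]
shift mm [ 17.6 -18.3 -24.9] turn deg [ 1.2  -0.27 -0.16] | rows 0.57
```

{"method": "arm_command", "body": {"steps": [[0.005, -0.006, -0.008, 1.2, -0.2, -0.1], [0.01, -0.013, -0.018, 1.2, -0.2, -0.1], [0.015, -0.0183, -0.0249, 1.2, -0.2, -0.1], [0.0176, -0.0183, -0.0249, 1.2, -0.2, -0.1], [0.0176, -0.0183, -0.0249, 1.2, -0.2, -0.1]]}}

```text
time: 23.6
eef_pos: [544.4, -46.9, 134.4]
ee_rot: [-2.22, 0.004, 2.221]
ft_force: [0.2, -0.2, -3.5]
gripper_width: 13.0
```

```bash
python3 rel.py 551.6 -46.5 135 -1.573; python3 - <<'E'
from rig import viewer
import cv2, numpy as np
for n in("scene","top"):
    im=viewer.capture(n)[:,:,::-1]; cv2.imwrite(f"pics/raw_{n}8.png",im)
im=cv2.imread("pics/raw_scene8.png")
cv2.imwrite("pics/scene8.png",cv2.resize(im[150:270,150:270],None,fx=4.9,fy=4.9,interpolation=cv2.INTER_CUBIC))
im=cv2.imread("pics/raw_top8.png")
cv2.imwrite("pics/top8.png",cv2.resize(im[90:240,220:370],None,fx=3.9,fy=3.9,interpolation=cv2.INTER_CUBIC))
E
```

```text
t 23.6 pos [544.4 -46.9 134.4] phi -1.573 tilt 0.06 F [ 0.2 -0.2 -3.5] w 13.0 q [-0.21  0.16  1.88 -0.    1.11  1.36]
shift mm [-0.6 -0.4 -7.2] turn deg [-0.02  0.02 -0.05] | rows 0.12
```

View pics/scene8.png

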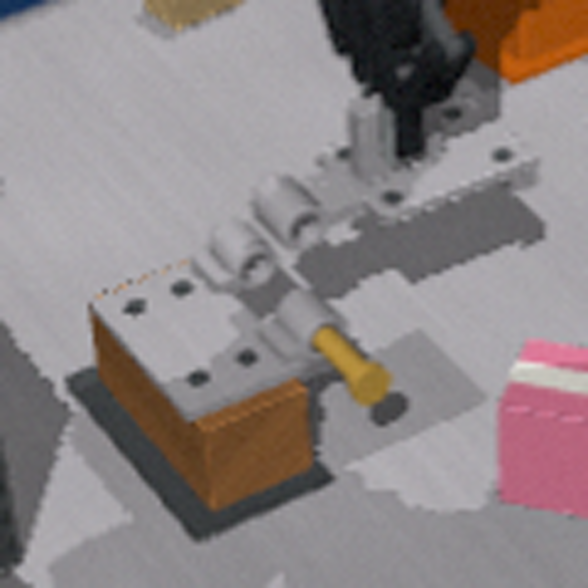

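View pics/top8.png

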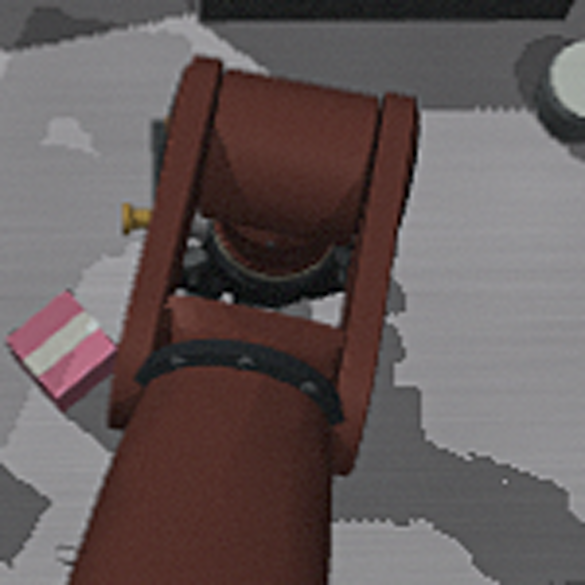

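```bash
python3 - <<'E'
import cv2,h,numpy as np
ims=cv2.imread("pics/raw_scene8.png")
x0,y0,w,hh,k=188,180,50,42,16
c=cv2.resize(ims[y0:y0+hh,x0:x0+w],None,fx=k,fy=k,interpolation=cv2.INTER_CUBIC); c=cv2.convertScaleAbs(c,alpha=1.2)[:600]
def draw(P,col):
    q=(h.proj("scene",P)-[x0,y0]+.5)*k
    cv2.polylines(c,[q.round().astype(np.int32)],True,col,1)
import cham
leaf=[544.4-10.6,-46.9,0.0,105.4]  # origin
for r in(8,14): draw(cham.tf(leaf,cham.circ(75,17,14,r)),(0,255,0))
for jy,jx,col in((-46.5,616,(0,0,255)),):
    for r in(8,14):
        for y in(-21,51): draw(cham.tf([jx,jy,0],cham.circ(0,y,72,r)),col)
cv2.imwrite("pics/z8.png",c)
E
```

```text
(no output)
```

View pics/z8.png

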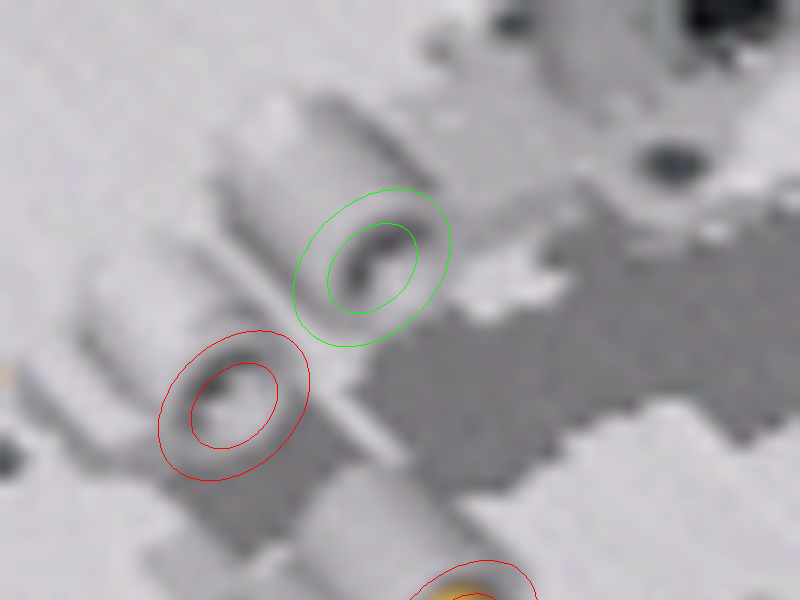

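```bash
cat > reg.py <<'E'
import cv2,h,numpy as np,cham,sys
def reg(imf,leaf,jamb,k=12,R=6.5,verbose=True):
    im=cv2.imread(imf); g=cv2.cvtColor(im,cv2.COLOR_BGR2GRAY).astype(np.float32)
    g=cv2.createCLAHE(2,(8,8)).apply(g.astype(np.uint8)).astype(np.float32) if 0 else g
    pl=h.proj("scene",cham.tf(leaf,np.array([[75,17,14.]])))[0]; pj=h.proj("scene",cham.tf(jamb,np.array([[0,-21,72.]])))[0]
    # local affine from projected circle frames
    A=[]
    for o,c in((leaf,(75,17,14)),(jamb,(0,-21,72))):
        P=np.array([c,(c[0]+8,c[1],c[2]),(c[0],c[1],c[2]+8)],float); q=h.proj("scene",cham.tf(o,P)); A.append(np.c_[q[1]-q[0],q[2]-q[0]]/8)
    def patch(p,a,rad):   # rectify the face to mm grid: x,z
        n=int(rad*2*8)+1; t=np.linspace(-rad,rad,n); X,Z=np.meshgrid(t,t)
        m=np.stack([X,Z],-1)@a.T+p
        return cv2.remap(g,m[...,0].astype(np.float32),m[...,1].astype(np.float32),cv2.INTER_CUBIC)
    T=patch(pl,A[0],13); S=patch(pj,A[1],19)
    r=cv2.matchTemplate(S,T,cv2.TM_CCOEFF_NORMED); _,v,_,loc=cv2.minMaxLoc(r)
    d=(np.array(loc)-6*8)/8
    cv2.imwrite("pics/reg.png",np.hstack([cv2.resize(T,(300,300)),cv2.resize(S,(440,440))[:300]]).astype(np.uint8))
    print("pred px leaf",pl.round(2),"jamb",pj.round(2),"corr",round(v,3),"jamb minus leaf residual in face mm (x,z):",d)
reg("pics/raw_scene8.png",[544.4-10.6,-46.9,0.0,105.4],[616,-46.5,0])
E
python3 reg.py
```

```text
pred px leaf [210.75 196.25] jamb [202.13 204.86] corr 0.791 jamb minus leaf residual in face mm (x,z): [4.125 3.875]
```

View pics/reg.png

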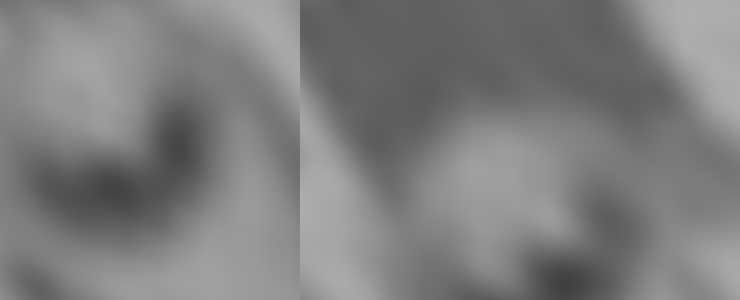

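```bash
python3 - <<'E'
import h,numpy as np
p=np.array([616,-67.5,72.]);J=np.array([h.proj("scene",p+e*5)[0]-h.proj("scene",p)[0] for e in np.eye(3)]).T/5
print(J.round(3))
Jxy=J[:,:2]
for r in ([-.6,-.8], list(J[:,[0,2]]@[4.1,3.9])):
    print(np.round(r,2),"-> jamb dx,dy",np.linalg.solve(Jxy,r).round(2), "if y fixed: dx,dz",np.linalg.solve(J[:,[0,2]],r).round(2))
E
```

```text
[[-0.338  0.189 -0.026]
 [ 0.132  0.194 -0.308]]
[-0.6 -0.8] -> jamb dx,dy [-0.38 -3.87] if y fixed: dx,dz [1.52 3.25]
[-1.49 -0.66] -> jamb dx,dy [ 1.81 -4.64] if y fixed: dx,dz [4.1 3.9]
```

```bash
python3 - <<'E'
import cv2,h,numpy as np
def draw(n,imf,roi,k,boxes,out,ga=1.0):
    im=cv2.imread(imf);x0,y0,w,hh=roi
    c=cv2.resize(im[y0:y0+hh,x0:x0+w],None,fx=k,fy=k,interpolation=cv2.INTER_CUBIC)
    c=(255*(c/255.)**ga).astype(np.uint8); d=c.copy()
    for b,col in boxes:
        P=h.boxpts(*b); q=((h.proj(n,P)-[x0,y0]+.5)*k).round().astype(int)
        for i in range(8):
            for j in range(i):
                if bin(i^j).count("1")==1: cv2.line(d,tuple(map(int,q[i])),tuple(map(int,q[j])),col,1)
    cv2.imwrite(out,np.hstack([c,d]))
B=[((523.6,279.6,-.626,130,195),(0,255,0)),((525.1,278.9,-.636,65,130),(255,255,0)),((522.9,276.7,-.614,0,65),(0,0,255))]
draw("scene","pics/raw_scene5.png",(296,208,46,92),6.4,B,"pics/zc_s.png",.6)
draw("top","pics/raw_top5.png",(138,150,52,50),7.6,B,"pics/zc_t.png",.5)
E
```

```text
(no output)
```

View pics/zc_s.png

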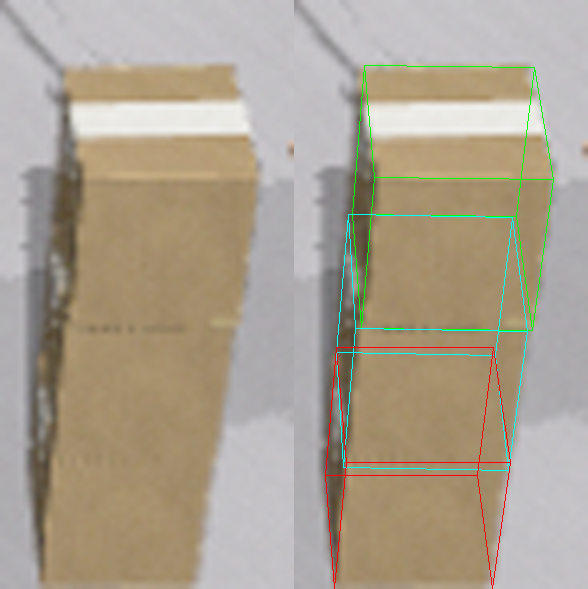

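View pics/zc_t.png

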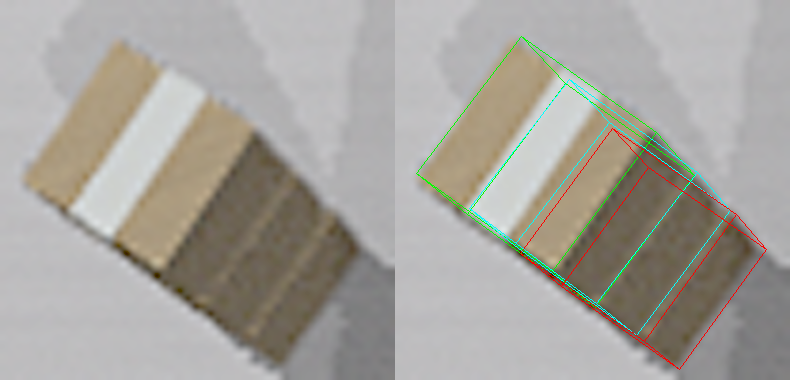

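```bash
python3 rel.py 552 -49.5 121 -1.572
```

```text
t 23.7 pos [544.7 -47.  134.9] phi -1.574 tilt 0.07 F [-0.4 -0.6 -3.2] w 13.1 q [-0.21  0.16  1.88 -0.    1.11  1.36]
shift mm [13.9  2.5 -7.3] turn deg [-0.09 -0.04 -0.06] | rows 0.25
```

{"method": "arm_command", "body": {"steps": [[0.003, 0.001, -0.003, 0, 0, 0], [0.007, 0.0025, -0.006, -0.1, 0, 0], [0.01, 0.0025, -0.0073, -0.1, 0, 0], [0.0139, 0.0025, -0.0073, -0.1, 0, 0], [0.0139, 0.0025, -0.0073, -0.1, 0, 0]]}}

```text
time: 24.32
eef_pos: [551.5, -49.4, 120.4]
ee_rot: [-2.221, 0.002, 2.222]
ft_force: [-0.2, -0.2, -4.1]
gripper_width: 13.2
```

```bash
cat > z.py <<'E'
import sys,cv2,h,numpy as np,cham
from rig import viewer,monitor
tag=sys.argv[1]; lx,jx,jy=map(float,sys.argv[2:5])
o=monitor.observe(); im=viewer.capture("scene")[:,:,::-1]; cv2.imwrite(f"pics/raw_scene{tag}.png",im)
p=o["eef_pos"]; print(o["time"],p.round(1),o["ft_force"].round(1))
x0,y0,w,hh,k=185,180,50,42,15
c=cv2.resize(im[y0:y0+hh,x0:x0+w],None,fx=k,fy=k,interpolation=cv2.INTER_CUBIC); c=cv2.convertScaleAbs(c,alpha=1.2)[:600]
cv2.imwrite(f"pics/zr{tag}.png",c)
def draw(P,col):
    q=(h.proj("scene",P)-[x0,y0]+.5)*k
    cv2.polylines(c,[q.round().astype(np.int32)],True,col,1)
leaf=[p[0]-lx,p[1],0.0,p[2]-29]
for r in(8,14): draw(cham.tf(leaf,cham.circ(75,17,14,r)),(0,200,0))
for r in(8,14):
    for y in(-21,51): draw(cham.tf([jx,jy,0],cham.circ(0,y,72,r)),(0,0,255))
cv2.imwrite(f"pics/z{tag}.png",c)
E
python3 z.py 9 10.6 616 -49.5
```

```text
24.325 [551.5 -49.4 120.4] [-0.2 -0.2 -4.1]
```

View pics/z9.png

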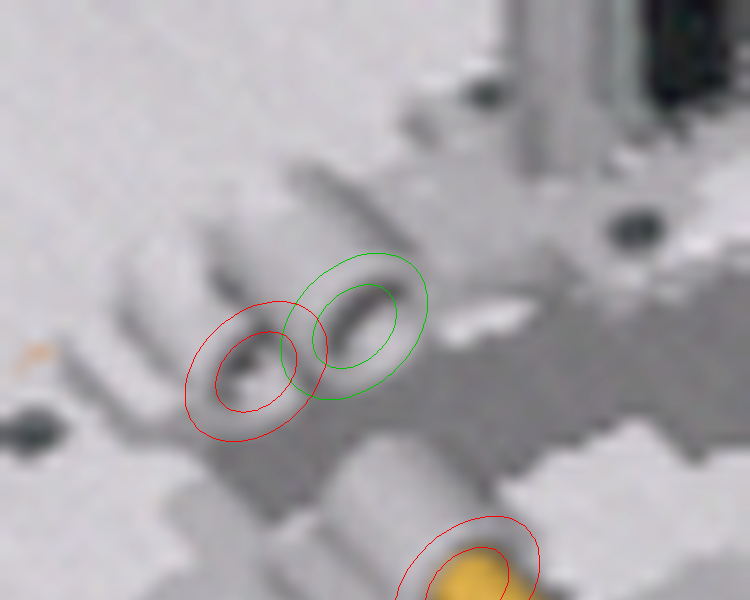

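{"method": "arm_command", "body": {"steps": [[0.003, 0, -0.0003, 0, 0, 0], [0.005, 0, -0.0003, 0, 0, 0], [0.007, 0, -0.0003, 0, 0, 0], [0.009, 0, -0.0003, 0, 0, 0], [0.01, 0, -0.0003, 0, 0, 0]]}}

```text
time: 25.0
eef_pos: [551.9, -49.4, 110.5]
ee_rot: [-2.221, 0.002, 2.222]
ft_force: [0.5, -0.2, -3.3]
gripper_width: 12.9
```

```bash
python3 z.py 10 11.5 616 -49.5
```

```text
25.0 [551.9 -49.4 110.5] [ 0.5 -0.2 -3.3]
```

View pics/z10.png

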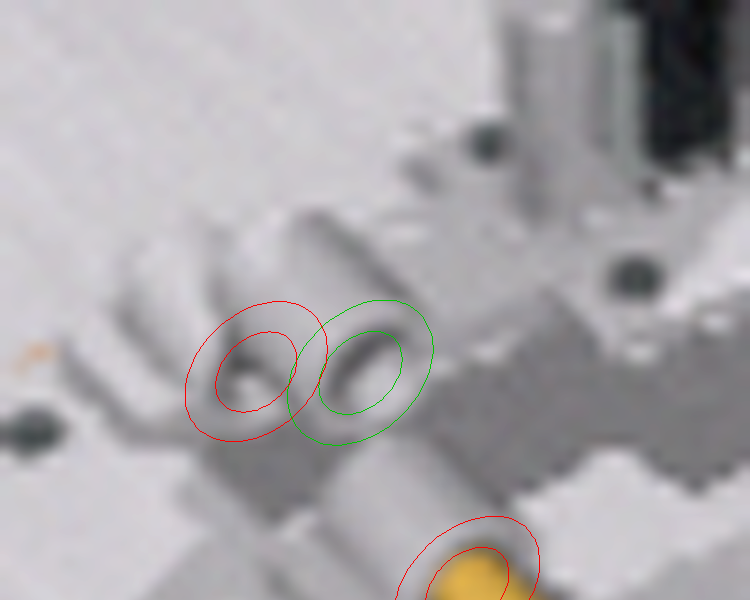

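{"method": "arm_command", "body": {"steps": [[0.002, 0, 0, 0, 0, 0], [0.004, 0, 0, 0, 0, 0], [0.006, 0, 0, 0, 0, 0], [0.008, 0, 0, 0, 0, 0], [0.01, 0, 0, 0, 0, 0]]}}

```text
time: 25.68
eef_pos: [551.9, -49.4, 100.3]
ee_rot: [-2.221, 0.002, 2.222]
ft_force: [-0.1, 0.4, -3.6]
gripper_width: 12.9
```

```bash
python3 rel.py 552 -49.5 87 -1.572
```

```text
t 25.68 pos [551.9 -49.4 100.3] phi -1.572 tilt 0.05 F [-0.1  0.4 -3.6] w 12.9 q [-0.22  0.22  1.88 -0.    1.04  1.36]
shift mm [13.3  0.1 -0.2] turn deg [ 0.02  0.02 -0.04] | rows 0.21
```

{"method": "arm_command", "body": {"steps": [[0.003, 0, 0, 0, 0, 0], [0.006, 0, 0, 0, 0, 0], [0.009, 0, 0, 0, 0, 0], [0.0115, 0, 0, 0, 0, 0], [0.0133, 0, 0, 0, 0, 0]]}}

```text
time: 26.3
eef_pos: [551.7, -49.4, 86.7]
ee_rot: [-2.221, 0.002, 2.222]
ft_force: [-0.6, 0.0, -2.7]
gripper_width: 12.9
```

```bash
python3 z.py 11 11.5 616 -49.5; python3 -c "
from rig import viewer;import cv2
cv2.imwrite('pics/top11.png',cv2.resize(viewer.capture('top')[90:240,220:370,::-1],None,fx=3.9,fy=3.9,interpolation=2))"
```

```text
26.3 [551.7 -49.4  86.7] [-0.6  0.  -2.7]
```

View pics/zr11.png

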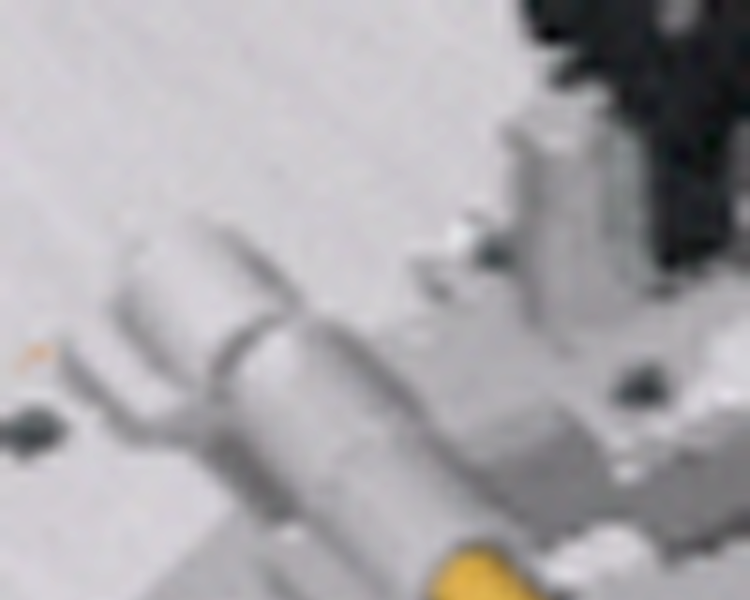

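View pics/z11.png

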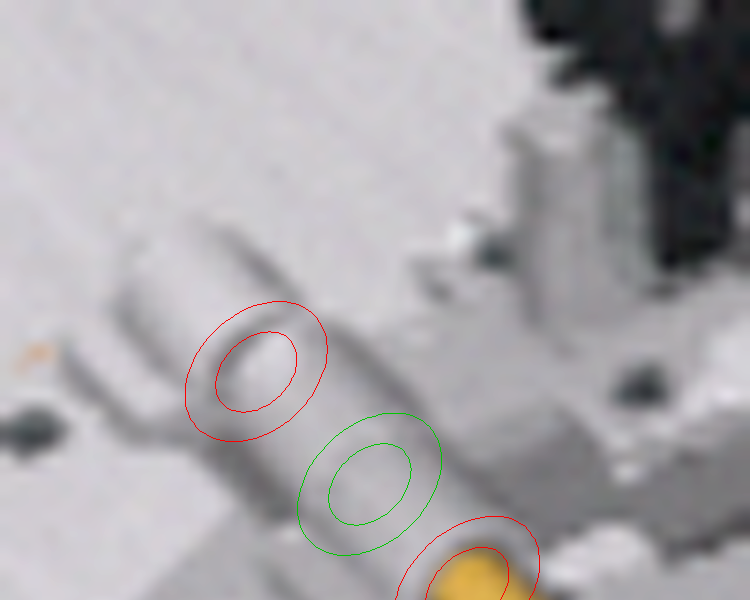

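View pics/top11.png

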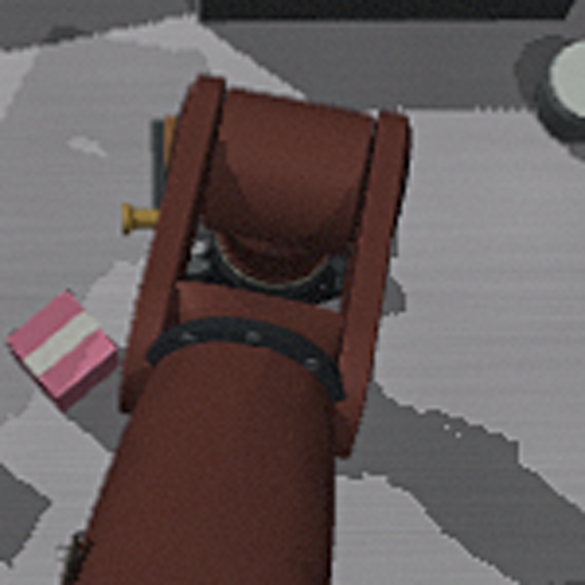

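```bash
cat > strip.py <<'E'
import sys,cv2,h,numpy as np
f,out=sys.argv[1:3]; jx,jy=616,-49.5
im=cv2.imread(f)
ys=np.linspace(-55,60,760); t=np.linspace(-24,24,480)  # t: in mm-equivalent perpendicular
P=np.c_[np.full(len(ys),jx),jy+ys,np.full(len(ys),72)]
c=h.proj("scene",P); d=np.gradient(c,axis=0); d/=np.linalg.norm(d,axis=1)[:,None]; nrm=np.c_[d[:,1],-d[:,0]]
sc=np.linalg.norm(h.proj("scene",[[jx,jy,72]])-h.proj("scene",[[jx,jy,72]]))  # dummy
# px per mm ~ distance scale
D=np.linalg.norm(P-h.CI["scene"]["world_from_camera"][:3,3],axis=1); s=474.87/D
m=c[None]+nrm[None]*(t[:,None]*s[None])[...,None]*-1
r=cv2.remap(im,m[...,0].astype(np.float32),m[...,1].astype(np.float32),cv2.INTER_CUBIC)
np.save(out+".npy",cv2.cvtColor(r,cv2.COLOR_BGR2GRAY))
for tt in (-14,0,14): cv2.line(r,(0,int((tt+24)*10)),(6,int((tt+24)*10)),(0,0,255),1)
for y in(-51,-21,21,51): x=int((y+55)/115*760); cv2.line(r,(x,0),(x,12),(0,0,255),1)
cv2.imwrite(out+".png",cv2.convertScaleAbs(r,alpha=1.2))
E
python3 strip.py pics/raw_scene11.png pics/strip11
```

```text
(no output)
```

View pics/strip11.png

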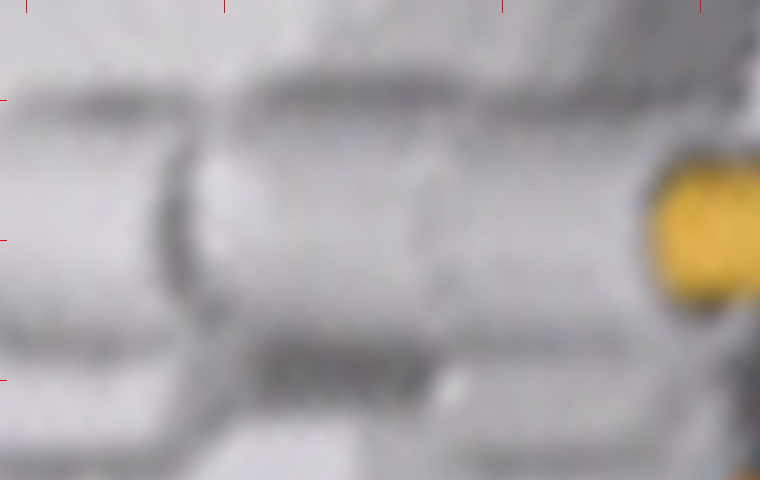

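```bash
python3 - <<'E'
import h,numpy as np
jx,jy=616,-49.5
def trow(x,y,z):
    c=h.proj("scene",[[jx,jy+y,72],[jx,jy+y+1,72]]);d=c[1]-c[0];d/=np.linalg.norm(d);n=np.array([d[1],-d[0]])
    P=np.array([jx,jy+y,72.]);s=474.87/np.linalg.norm(P-h.CI["scene"]["world_from_camera"][:3,3])
    q=h.proj("scene",[[jx+x,jy+y,72+z]])[0]-c[0]; return (-(q@n)/s+24)*10
print("leaf crease",trow(-13.4,0,4),"jamb crease",trow(12.6,0,-6),"leaf plate edge x=-35 z4",trow(-35,0,4),"per mm x",trow(1,0,0)-trow(0,0,0),"z",trow(0,0,1)-trow(0,0,0))
for a in range(0,360,15): print(a,round(trow(14*np.cos(np.radians(a)),0,14*np.sin(np.radians(a)))),end="; ")
g=np.load("pics/strip11.npy").astype(float)
print()
for c0,c1,n in((40,140,"B"),(270,400,"leaf"),(500,600,"A")):
    print(n,[int(v) for v in g[60:130:5,c0:c1].mean(1)],"|",[int(v) for v in g[300:420:6,c0:c1].mean(1)])
E
```

```text
leaf crease 103.48760495609342 jamb crease 380.2880618253945 leaf plate edge x=-35 z4 -81.42339853007101 per mm x 8.697416294853781 z -5.094254231867069
0 362; 15 340; 30 310; 45 276; 60 239; 75 202; 90 168; 105 139; 120 117; 135 103; 150 99; 165 104; 180 119; 195 142; 210 171; 225 205; 240 241; 255 277; 270 311; 285 340; 300 362; 315 376; 330 381; 345 376; 
B [170, 169, 166, 162, 156, 148, 140, 133, 127, 124, 124, 126, 130, 136] | [154, 151, 148, 144, 139, 134, 130, 127, 127, 130, 136, 144, 152, 160, 165, 169, 171, 172, 173, 173]
leaf [145, 139, 131, 124, 117, 112, 109, 108, 108, 111, 115, 119, 124, 128] | [141, 138, 134, 130, 124, 118, 111, 104, 98, 93, 90, 89, 90, 91, 94, 98, 103, 110, 119, 129]
A [132, 130, 128, 124, 120, 115, 110, 106, 103, 101, 102, 105, 109, 114] | [147, 145, 141, 137, 133, 129, 126, 123, 123, 126, 130, 135, 138, 141, 143, 143, 144, 144, 144, 144]
```

```bash
cat > prof.py <<'E'
import numpy as np,sys
g=np.load(sys.argv[1]).astype(float)
pr={n:np.mean([g[:,a:b].mean(1)],axis=0) for n,a,b in (("B",30,140),("L",240,400),("A",470,620))}
for n in pr: print(n,[int(v) for v in pr[n][100:350:10]])
def match(a,b,r0,r1):
    best=[]
    for s in range(-45,46):
        x=pr[a][r0+s:r1+s]; y=pr[b][r0:r1]; A=np.c_[x,np.ones_like(x)]; c,res,_,_=np.linalg.lstsq(A,y,rcond=None); best.append((np.sqrt(((A@c-y)**2).mean()),s,c[0].round(2)))
    return sorted(best)[:3]
for a,b in(("B","A"),("L","A"),("L","B")):
    for r in((125,320),(140,300)): print(a,b,r,[(round(e,2),s,c) for e,s,c in match(a,b,*r)])
E
python3 prof.py pics/strip11.npy
```

```text
B [129, 125, 131, 142, 153, 159, 163, 167, 170, 173, 174, 174, 174, 174, 174, 173, 170, 166, 162, 158, 154, 149, 142, 134, 127]
L [112, 117, 125, 132, 138, 144, 149, 154, 156, 157, 158, 160, 161, 162, 160, 157, 155, 152, 149, 145, 140, 134, 127, 119, 108]
A [104, 104, 110, 119, 126, 131, 136, 142, 146, 150, 152, 154, 155, 157, 158, 157, 154, 152, 150, 149, 147, 142, 135, 129, 123]
B A (125, 320) [(np.float64(1.69), -19, np.float64(0.76)), (np.float64(1.7), -18, np.float64(0.77)), (np.float64(1.71), -20, np.float64(0.75))]
B A (140, 300) [(np.float64(1.56), -20, np.float64(0.77)), (np.float64(1.56), -19, np.float64(0.8)), (np.float64(1.57), -21, np.float64(0.75))]
L A (125, 320) [(np.float64(0.75), -18, np.float64(0.91)), (np.float64(0.8), -19, np.float64(0.9)), (np.float64(0.81), -17, np.float64(0.93))]
L A (140, 300) [(np.float64(0.71), -18, np.float64(0.93)), (np.float64(0.73), -19, np.float64(0.91)), (np.float64(0.75), -17, np.float64(0.96))]
L B (125, 320) [(np.float64(1.26), 0, np.float64(1.05)), (np.float64(1.27), -1, np.float64(1.05)), (np.float64(1.38), 1, np.float64(1.05))]
L B (140, 300) [(np.float64(0.99), 1, np.float64(1.03)), (np.float64(1.04), 2, np.float64(1.03)), (np.float64(1.05), 0, np.float64(1.02))]
```

```bash
python3 - <<'E'
import cv2,h,numpy as np,cham
im=cv2.imread("pics/raw_scene11.png"); x0,y0,w,hh,k=195,160,75,60,10
c=cv2.resize(im[y0:y0+hh,x0:x0+w],None,fx=k,fy=k,interpolation=cv2.INTER_CUBIC); c=cv2.convertScaleAbs(c,alpha=1.2)
leaf=[551.7-11.5,-49.4,0.0,57.7]
q=(h.proj("scene",cham.tf(leaf,cham.leafpts("scene",leaf)))-[x0,y0]+.5)*k
for a in q: cv2.circle(c,tuple(a.round().astype(int)),0,(0,220,0),-1)
cv2.imwrite("pics/lw11.png",c)
E
```

```text
(no output)
```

View pics/lw11.png

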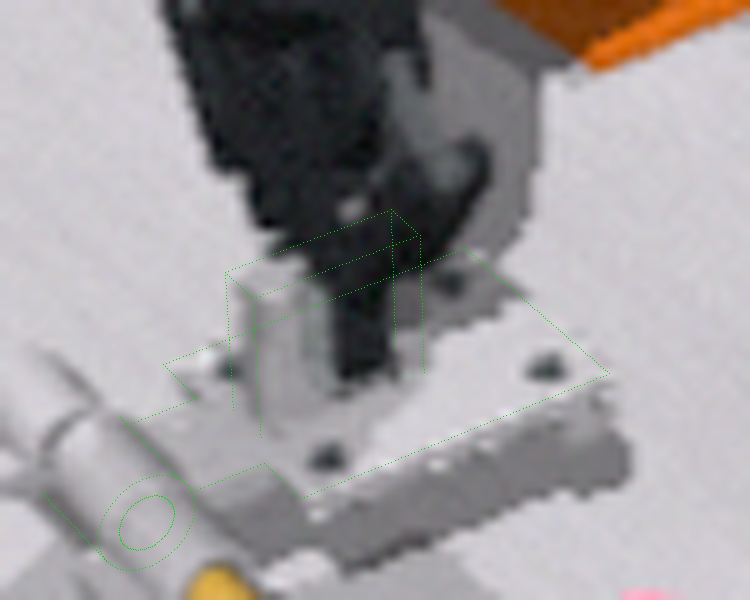

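{"method": "arm_command", "body": {"steps": [[0, 0.0004, -0.0005, 0, 0, 0], [0, 0.0008, -0.001, 0, 0, 0], [0, 0.0012, -0.0011, 0, 0, 0], [0, 0.0016, -0.0011, 0, 0, 0], [0, 0.002, -0.0011, 0, 0, 0]]}}

```text
time: 27.02
eef_pos: [552.7, -51.4, 86.7]
ee_rot: [-2.22, 0.002, 2.222]
ft_force: [-0.9, 0.3, -3.3]
gripper_width: 12.8
```

```bash
python3 rel.py 552.8 -51.5 87 -1.572; python3 z.py 12 11.5 616 -49.5; python3 strip.py pics/raw_scene12.png pics/strip12;python3 prof.py pics/strip12.npy
```

```text
t 27.02 pos [552.7 -51.4  86.7] phi -1.572 tilt 0.07 F [-0.9  0.3 -3.3] w 12.8 q [-0.22  0.24  1.88 -0.    1.02  1.35]
shift mm [-0.3  0.1 -0.1] turn deg [ 0.01  0.05 -0.04] | rows 0.01
27.025 [552.7 -51.4  86.7] [-0.9  0.3 -3.3]
B [126, 122, 129, 142, 152, 157, 161, 166, 171, 174, 175, 175, 175, 174, 174, 173, 171, 167, 163, 158, 155, 149, 141, 131, 124]
L [112, 112, 118, 126, 134, 139, 144, 148, 152, 155, 156, 157, 158, 159, 160, 158, 156, 153, 151, 150, 147, 142, 135, 128, 117]
A [104, 106, 113, 121, 127, 131, 136, 142, 147, 151, 152, 153, 156, 157, 157, 157, 155, 153, 151, 149, 147, 143, 136, 128, 123]
B A (125, 320) [(np.float64(1.76), -19, np.float64(0.69)), (np.float64(1.76), -18, np.float64(0.7)), (np.float64(1.78), -20, np.float64(0.68))]
B A (140, 300) [(np.float64(1.5), -18, np.float64(0.77)), (np.float64(1.51), -17, np.float64(0.8)), (np.float64(1.51), -19, np.float64(0.75))]
L A (125, 320) [(np.float64(1.07), -7, np.float64(0.99)), (np.float64(1.11), -6, np.float64(1.01)), (np.float64(1.11), -8, np.float64(0.96))]
L A (140, 300) [(np.float64(0.76), -8, np.float64(1.03)), (np.float64(0.77), -9, np.float64(1.0)), (np.float64(0.8), -7, np.float64(1.06))]
L B (125, 320) [(np.float64(1.6), 9, np.float64(1.21)), (np.float64(1.61), 8, np.float64(1.21)), (np.float64(1.72), 10, np.float64(1.21))]
L B (140, 300) [(np.float64(1.45), 10, np.float64(1.27)), (np.float64(1.46), 11, np.float64(1.28)), (np.float64(1.52), 9, np.float64(1.26))]
```

View pics/strip12.png

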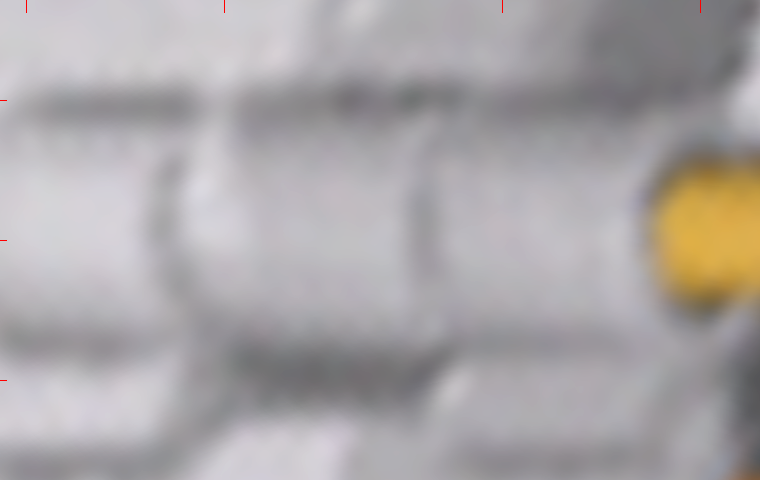

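{"method": "arm_command", "body": {"steps": [[-0.0003, 0, 0, 0, 0, 0], [-0.0003, 0, 0, 0, 0, 0], [-0.0003, 0, 0, 0, 0, 0], [-0.0003, 0, 0, 0, 0, 0], [-0.0003, 0, 0, 0, 0, 0]]}}

```text
time: 27.7
eef_pos: [552.7, -51.4, 87.0]
ee_rot: [-2.22, 0.002, 2.222]
ft_force: [-0.5, 1.3, -4.0]
gripper_width: 12.9
```

```bash
python3 rel.py 552.8 -51.5 87 -1.572; python3 - <<'E'
from rig import viewer
import cv2,numpy as np,fitc
im=viewer.capture("scene")[:,:,::-1]; cv2.imwrite("pics/raw_scene13.png",im)
t=viewer.capture("top")[:,:,::-1]; cv2.imwrite("pics/raw_top13.png",t)
cv2.imwrite("pics/m13.png",np.hstack([cv2.resize(im[130:320,150:350],(400,380),interpolation=2),cv2.resize(t[90:280,130:330],(400,380),interpolation=2)]))
ims={"scene":im,"top":t}
fitc.fit("col13",{"scene":(294,205,50,100),"top":(135,150,52,50)},ims,[130,65,0],[523,279,-31,524,278,-31,523,277,-31],3)
E
python3 strip.py pics/raw_scene13.png pics/strip13; python3 prof.py pics/strip13.npy | tail -6
```

```text
t 27.7 pos [552.7 -51.4  87. ] phi -1.572 tilt 0.07 F [-0.5  1.3 -4. ] w 12.9 q [-0.22  0.24  1.88 -0.    1.02  1.35]
shift mm [-0.   0.1 -0.1] turn deg [ 0.02  0.05 -0.04] | rows 0.01
col13 cost 411.7777777777778 {'scene': 102.6, 'top': 309.2} [(np.float64(523.8), np.float64(280.5), np.float64(-0.655)), (np.float64(525.8), np.float64(280.5), np.float64(-0.665)), (np.float64(522.4), np.float64(276.2), np.float64(-0.665))]
B A (125, 320) [(np.float64(1.61), -20, np.float64(0.67)), (np.float64(1.62), -19, np.float64(0.68)), (np.float64(1.63), -21, np.float64(0.66))]
B A (140, 300) [(np.float64(1.31), -23, np.float64(0.63)), (np.float64(1.31), -24, np.float64(0.61)), (np.float64(1.32), -22, np.float64(0.65))]
L A (125, 320) [(np.float64(1.15), -9, np.float64(0.96)), (np.float64(1.16), -10, np.float64(0.94)), (np.float64(1.21), -8, np.float64(0.98))]
L A (140, 300) [(np.float64(1.02), -10, np.float64(0.99)), (np.float64(1.03), -11, np.float64(0.97)), (np.float64(1.05), -9, np.float64(1.03))]
L B (125, 320) [(np.float64(1.64), 8, np.float64(1.23)), (np.float64(1.67), 7, np.float64(1.23)), (np.float64(1.75), 9, np.float64(1.22))]
L B (140, 300) [(np.float64(1.33), 10, np.float64(1.27)), (np.float64(1.34), 11, np.float64(1.27)), (np.float64(1.4), 9, np.float64(1.27))]
```

View pics/m13.png

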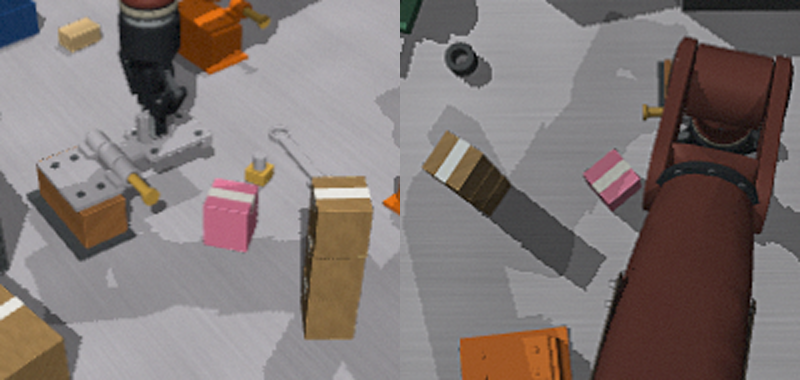

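The leaf is in place. The column fits differ on the middle-to-base offset (2.5–7 mm), so I check it directly from the slivers of top face visible at the joints.

```bash
python3 - <<'E'
import cv2,h,numpy as np
g=cv2.imread("pics/raw_top5.png").astype(np.float32)
# direction down the visible face: from top-box lower edge toward base bottom; coordinates along face normal in image
a=np.array([138+165/7.6-.5,150+275/7.6-.5]); b=np.array([138+255/7.6-.5,150+137/7.6-.5]) # top box near edge ends
e=(b-a);L=np.linalg.norm(e);e/=L; n=np.array([-e[1],e[0]]); n*=np.sign(n[0]) 
a2=np.array([138+278/7.6-.5,150+368/7.6-.5]); b2=np.array([138+358/7.6-.5,150+247/7.6-.5])
ts=np.linspace(-.15,1.1,126); 
out=[]
for t in ts:
    p=a+(a2-a)*t; q=b+(b2-b)*t
    s=np.linspace(.2,.8,40)[:,None]; m=p+(q-p)*s
    v=cv2.remap(g,m[:,0].astype(np.float32)[None],m[:,1].astype(np.float32)[None],cv2.INTER_LINEAR)[0]
    out.append(v[:,2].mean())
D=np.linalg.norm((a2+b2-a-b)/2); print("face length px",D)
print([(round(t*D,1),int(o)) for t,o in zip(ts,out)][::2])
# full brightness of brown top ~108ish ; integrate bumps
o=np.array(out);st=(ts[1]-ts[0])*D
for lo,hi in((.25,.45),(.58,.82)):
    k=(ts>lo)&(ts<hi); base=np.median(o[k]); print("bump px-equivalent", ((o[k]-base).clip(0).sum()*st/(o[:8].mean()-base)).round(2))
P=h.proj("top",[[500,255,65],[500+.58*10,255+.81*10,65]]); print("px per mm along normal",np.linalg.norm(P[1]-P[0])/10)
E
```

```text
face length px 19.501336164180277
[(np.float64(-2.9), 114), (np.float64(-2.5), 116), (np.float64(-2.1), 117), (np.float64(-1.8), 118), (np.float64(-1.4), 115), (np.float64(-1.0), 101), (np.float64(-0.6), 77), (np.float64(-0.2), 54), (np.float64(0.2), 42), (np.float64(0.6), 40), (np.float64(1.0), 42), (np.float64(1.4), 43), (np.float64(1.8), 45), (np.float64(2.1), 45), (np.float64(2.5), 46), (np.float64(2.9), 46), (np.float64(3.3), 47), (np.float64(3.7), 47), (np.float64(4.1), 46), (np.float64(4.5), 46), (np.float64(4.9), 46), (np.float64(5.3), 46), (np.float64(5.7), 48), (np.float64(6.0), 52), (np.float64(6.4), 56), (np.float64(6.8), 58), (np.float64(7.2), 56), (np.float64(7.6), 51), (np.float64(8.0), 47), (np.float64(8.4), 45), (np.float64(8.8), 45), (np.float64(9.2), 46), (np.float64(9.6), 46), (np.float64(9.9), 46), (np.float64(10.3), 46), (np.float64(10.7), 47), (np.float64(11.1), 46), (np.float64(11.5), 46), (np.float64(11.9), 46), (np.float64(12.3), 46), (np.float64(12.7), 47), (np.float64(13.1), 51), (np.float64(13.5), 55), (np.float64(13.8), 58), (np.float64(14.2), 59), (np.float64(14.6), 55), (np.float64(15.0), 49), (np.float64(15.4), 46), (np.float64(15.8), 45), (np.float64(16.2), 45), (np.float64(16.6), 46), (np.float64(17.0), 46), (np.float64(17.4), 46), (np.float64(17.7), 46), (np.float64(18.1), 45), (np.float64(18.5), 44), (np.float64(18.9), 43), (np.float64(19.3), 45), (np.float64(19.7), 51), (np.float64(20.1), 58), (np.float64(20.5), 65), (np.float64(20.9), 72), (np.float64(21.3), 76)]
bump px-equivalent 0.15
bump px-equivalent 0.19
px per mm along normal 0.3562023029272135
```

```bash
python3 - <<'E'
from rig import workorder,monitor
o=monitor.observe(); print(o["time"],o["eef_pos"].round(1),o["ft_force"].round(1),abs(o["qd"]).max().round(4))
print(workorder.sign_off())
E
```

```text
27.8 [552.7 -51.4  87. ] [-0.3  0.3 -3.4] 0.0012
the job is handed in; nothing more can be done
None
```

I stacked both piled cartons on the lone carton, one at a time, then lowered the leaf's knuckle into the jamb's gap. I handed the job in at 27.8 s with the leaf still held in the air. No verdict came back.

**What the last checks showed**
- **Column:** in both views it stands straight with its faces square. The slivers of top face showing at the joints suggest an offset of at most about 2 mm per joint.
- **Leaf height:** the arm reading puts the bore at 72 mm, taking the leaf's height in the grip as unchanged since it was picked up.
- **Leaf alignment:** in the camera image its knuckle lines up with the jamb's two knuckles to within about 1 mm, with a slit visible on each side.
- **Forces and motion:** the wrist reading was about −3.4 N vertical and 0.3 N sideways. That is just the leaf's weight, so it is not leaning on the jamb, and the arm was still.

**What disagreed**
- The outline fits of the column put the middle carton 3.5 to 7 mm from the base, and the last of these, 5.5 mm, came from a poor fit. I trusted the joint slivers over these fits.
- The two cameras differed by up to 6 mm on the jamb's sideways position. I settled that by comparing the leaf and jamb directly in the scene view.
- In the last views the arm hid the jamb from the top camera, so the bore's fore-and-aft position rests on the scene view alone.

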